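# Pack a pair of marble cheese boards and hold them in the end clamp

## Task

Lay the corrugated-card sheet squarely on the marble board that is already in the end clamp, then set the second marble board gently on the sheet, square over the first, so that stone never touches stone. Then grip the clamp's spring-return dial, turn it clockwise past its first two notches to the third, so that the clamp plate presses on the end of the stack, and finish still holding the dial there: do not let go. Leave the tape roll, bottle and carton where they stand.

Things in the scene. Friction and masses are not known exactly. Their poses are not given: they have to be found in the camera images.
- end_clamp: Strapping clamp fixed to the bench: base plate 140 (x) x 390 (y) x 10 mm. Origin: centre of its underside; z up, y from dial to stop. Fixed steel stop: 80 wide, face at y = +175 mm, top 58 mm above the bench; the clamp_plate slides toward it. The stack's long sides are open for fingers. Grey gear housing 100 (x) x 105 (y), centred at y = -132.5 mm, top 65 mm above the bench, under the dial.
- stop_face (a point): Middle of the foot of the fixed stop's clamping face (end_clamp x = 0, y = +175 mm), 10 mm above the bench = top of the base plate, on which the lower board lies.
- clamp_plate: Upright plate with rubber face, 80 wide, top 58 mm above the bench. Geared to the dial: moves 25 mm per rad toward the stop, 10 mm a notch. Axes as end_clamp; its origin equals end_clamp's at rest. Face at y = -31 mm in its frame: opening to the stop 206 mm at rest, 176 at notch three. Sprung (1.2 N/mm): there it presses a 180 mm board with about 5 N, pushing level any that stands a few mm proud.
- dial_angle (a joint): Dial angle, rad: 0 at rest, growing clockwise from above. Vertical axis at end_clamp y = -132.5 mm, x = 0. Clicks at 0.40, 0.80, 1.20 (notch three); end stop 1.40. Let go anywhere, it springs back to 0. Return torque 0.06 N m at rest, 0.12 at notch three, plus up to 0.3 when the plate presses on the stack. Groups of one, two and three dashes on the housing lid mark the notches.
- dial: Black dial with an upright bar handle 60 long (x), 14 thick (y), 28 mm high (z up) across a disc 68 mm wide and 11 high. Origin: on the dial's axis under the disc, 67 mm above the bench; the bar's foot is at 78 mm, its top at 106 mm. At rest its x is parallel to end_clamp's x; a white stripe on top of its -x half is the pointer.
- dial_grip_mid (a point): Point to grip: inside the bar on the dial's axis, 94 mm above the bench; the bar's top is 12 mm higher, the disc 16 mm lower.
- board_low: White-grey marble cheese board, 180 (x) x 60 (y) x 16 mm (z), 0.46 kg, lying on the clamp's base plate, long side along the clamp, one end 2 to 7 mm from the stop. Origin: centre of its underside; its top is 26 mm above the bench.
- board_top: Second marble board, the same size, weight within a fifth, lying flat on the bench on the robot's side of the clamp. Origin: centre of its underside. Pick it across its 60 mm width.
- sheet: Stiff brown corrugated-card sheet, 170 (x) x 58 (y) x 5 mm (z), 35 g, lying flat on the bench beside the second board. Origin: centre of its underside. Pick it across its 58 mm width.
- tape_roll: Bystander: roll of packing tape lying flat, 96 mm across, 48 mm high, on the right. Origin: centre of its underside.
- cleaner_bottle: Bystander: white bottle, 60 mm across, 160 mm high, on the left. Origin: centre of its underside.
- carton: Bystander: closed carton 100 x 140 x 60 mm right of the dial. Origin: centre of its underside.
Not all that is in view belongs to the job. There is more than one size of the sheet; the one meant has the size given above.

How it is judged:
By the outcome, as a careful person would: the job done as asked, in the order asked, and still so for the second after the job is handed in, while the arm keeps its last pose, push and grip.
It also fails if it takes over 72 s, if anything falls off the work surface, if the arm or the gripper's body presses on something with over 40 N, if the wrist force passes 120 N, or if a joint passes its speed limit or range.

## Robot

A 7-joint arm with a two-finger parallel gripper is mounted at the origin on the work surface. World frame = base frame: x ahead of the robot, y to its left, z up, the work surface at z = 0. Lengths are in m, angles in rad, forces in N, time in s.
With the tool pointing down it reaches from about 0.4 to 0.875 m from the base axis. Payload 6.5 kg.
Tool frame: the origin (TCP) lies midway between the tips of the shut fingers; the grasp point (between the pads) lies arm.grip_depth behind it (arm.grip_depth is the distance from the TCP to the grasp point, in m); z points along the fingers, y is the direction in which the jaws open and shut (so a half turn about z gives the same grasp; the last joint's range is limited). The gripper opens to 88 mm and grips with 3 to 60 N. Pads are 18 mm wide; open, the fingers measure 123 mm over their backs; the gripper's body (75 mm by 187 mm) begins 45 mm behind the grasp point.
Start: joints at [1.114, 0.536, -0.004, 1.538, 0.003, 1.067, -0.071], TCP at [0.248, -0.601, 0.239] pointing down, gripper open.
Joint ranges: [-2.7, 2.7], [-0.37, 2.16], [-1.27, 1.26], [0.24, 2.4], [-1.31, 4.45], [0.19, 1.91], [-2.76, 2.76]. Speed limits (rad/s): [2.39, 2.39, 3.14, 3.14, 3.14, 3.14, 3.14].

## Interface

Orientations are given as a unit quaternion [x, y, z, w].
In Python, from station import arm gives the robot as it stands.
- The arm moves only by the shell command python3 -m jog 'ROWS' [FORCE]. ROWS is JSON, a list of rows, each an object of numbers: "jaw": the closure in counts, from 0 (fully open) to 255 (shut); "dx", "dy", "dz": the shift along the tool's x, y, z in cm; "twist": the turn about the tool's z in rad. A call has 1 to 12 rows; each row shifts and turns the pose as measured when the row begins, along the tool's axes as they then stand; what a row does not reach is not made up. A row lasts 1/8 s, in which the tool goes at most 62.5 mm and 10.7 degrees, less where a joint would pass 70% of its speed; a pose out of reach is approached as far as the arm can. A call is refused whole if a number of a shift passes 6.25 or a number of a turn 0.188, either way. A call with a gripper value outside its range is refused whole. The fingers move at their own pace and stop on an object; FORCE is the grip in N (left out, the last holds). Time passes only in rows, so rows that do not move let the fingers close. It gives the time, the measured TCP pose, the force and the opening at its end, in the units of the state.
- arm.get_state(): the state, without advancing time (a new reading comes with each control period).
- arm.grab_frame(name): name is "scene" or "top" or "wrist"; returns (picture, depth): 400x640x3 uint8, red, green, blue; 400x640 float32, m along the optical axis (not along the pixel's ray), 0 where there is no reading.
- arm.camera_info(name): a dict with "K" (3x3 intrinsics, pixels), "rvec" (rotation vector, rad) and "tvec" (3), from world to camera coordinates, as OpenCV has them. Camera axes: x right, y down, z forward; pixel columns grow to the right and rows downward; lengths in m; the calibration is good to about 2 mm. A picture is of the moment at which its call begins: read the wrist's pose just before it. camera_info takes no time and is no camera call; for the wrist camera it gives the pose at the moment of the call.
- arm.hand_in(): hands the job in, once; it reports no verdict.
The state is a dict: "time_s": time; "qpos": joint angles; "joint_vel": joint speeds; "effort": joint torques, N m; "eef_pos": TCP position; "eef_rot": TCP orientation; "wrist_force": force on the tool from outside, world axes, zero at the start; "torque": the same for the moment, N m; "finger_gap": opening from 0.0 (shut) to 1.0 (fully open).
Only numpy, scipy, OpenCV 4.12 (cv2) and the standard library are available. Lean on these libraries where they do the work, as an engineer would, in place of code of your own. Each camera call takes 0.05 s, during which the arm holds its last target. There are 200 camera calls.

## Working session

There is one attempt and no reset: what is moved stays moved. The work goes in short steps, Python scripts to look and compute and a shell command to move; the robot and the scene stay as the last step left them, time stands still between calls to the robot, and variables do not carry over. Pictures are saved under pics/ and viewed, about 8 in all and at most 12, crops included, and the job is handed in when it is done.

```bash
ls; mkdir -p pics
python3 - <<'E'
from station import arm
import cv2,numpy as np
print(arm.get_state(), arm.grip_depth)
for n in("scene","top"):
    p,d=arm.grab_frame(n); cv2.imwrite(f"pics/{n}0.png",p[...,::-1]); np.savez(f"pics/{n}0.npz",p=p,d=d,**arm.camera_info(n))
    print(n,arm.camera_info(n))
E
```

```text
pics
{'time_s': 0.0, 'qpos': array([ 1.11383929,  0.53715958, -0.00444319,  1.53885579,  0.00262672,
        1.0673033 , -0.07119766]), 'joint_vel': array([-0.00024677, -0.00076215,  0.00010609,  0.00130634, -0.00170517,
       -0.00019426,  0.00076402]), 'effort': array([ 6.01850061e-04, -5.70992553e+01,  9.91371498e-01, -2.51614165e+01,
       -5.61272458e-02,  1.77902280e-02,  1.52816242e-04]), 'eef_pos': array([ 0.24732456, -0.60044693,  0.23785007]), 'eef_rot': array([ 9.80965051e-01,  1.94182463e-01, -2.38678827e-04, -8.26439492e-04]), 'wrist_force': array([0.84648535, 0.48620943, 0.65056223]), 'torque': array([ 0.04095531, -0.04271012, -0.01533149]), 'finger_gap': 0.9983202871422021} 0.0187
scene {'K': array([[369.06785798,   0.        , 316.84733884],
       [  0.        , 369.06785798, 203.52500644],
       [  0.        ,   0.        ,   1.        ]]), 'rvec': array([ 1.93649629,  1.75160061, -0.59905573]), 'tvec': array([-0.02489708, -0.35111445,  1.48938914])}
top {'K': array([[497.51184416,   0.        , 320.19236976],
       [  0.        , 497.51184416, 208.45080156],
       [  0.        ,   0.        ,   1.        ]]), 'rvec': array([ 2.1111375 , -2.16659622,  0.18167013]), 'tvec': array([0.00218335, 0.50021623, 1.35331471])}
```

View pics/top0.png

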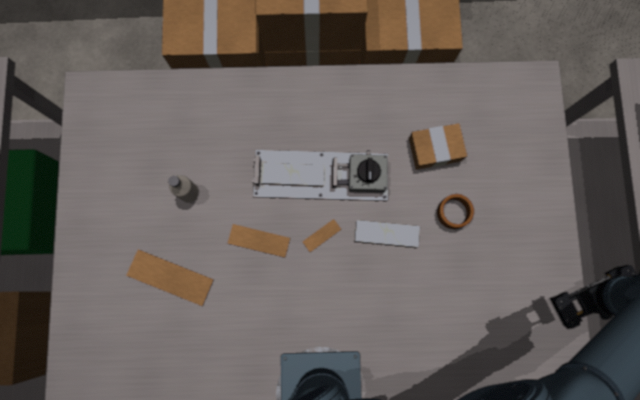

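View pics/scene0.png

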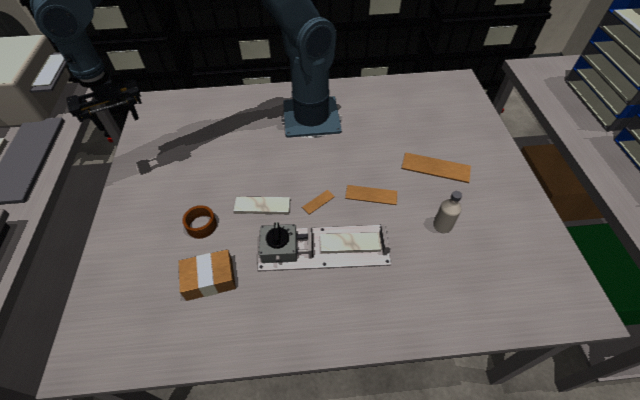

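The top view shows three brown cards: A at (259,240), about 62 px ≈ 170 mm long; B at (322,235), about 40 px (too small); C at (170,277), about 85 px (too large). The free board is at (387,234), the clamp at (320,175), with the dial at (368,172) and the stop at (257,172). I choose card A, and will measure it and check a close crop.

```bash
cat > h.py <<'E'
import cv2,numpy as np
def ray(info,uv,z):
    R=cv2.Rodrigues(np.asarray(info["rvec"]))[0]; t=np.asarray(info["tvec"]).ravel(); c=-R.T@t
    uv=np.atleast_2d(np.float64(uv)); d=np.c_[uv,np.ones(len(uv))]@np.linalg.inv(info["K"]).T@R
    return c+d*((z-c[2])/d[:,2])[:,None]
def rect(info,mask,z,roi,amin=50):
    u0,v0,u1,v1=roi; m=np.zeros_like(mask); m[v0:v1,u0:u1]=mask[v0:v1,u0:u1]
    out=[]
    for c in cv2.findContours(m,cv2.RETR_EXTERNAL,cv2.CHAIN_APPROX_NONE)[0]:
        if cv2.contourArea(c)<amin: continue
        P=ray(info,c[:,0,:],z)[:,:2]
        (cx,cy),(w,h),a=cv2.minAreaRect((P*1000).astype(np.float32))
        if w<h: w,h,a=h,w,a+90
        a=(a+90)%180-90
        out.append((c[:,0].mean(0).round(1),np.round([cx,cy,w,h,a],1)))
    return out
E
python3 - <<'E'
from h import *
for n in("top","scene"):
    f=np.load(f"pics/{n}0.npz"); p=f["p"]; hsv=cv2.cvtColor(p,cv2.COLOR_RGB2HSV)
    br=((hsv[...,1]>110)&(hsv[...,0]<25)&(hsv[...,2]>70)).astype(np.uint8)
    wh=((p.min(2)>175)).astype(np.uint8)
    roi=(100,200,440,320) if n=="top" else (220,140,480,225)
    for c in rect(f,br,.005,roi): print(n,"brown",*c)
    for c in rect(f,wh,.016,roi): print(n,"white",*c)
    roi=(240,140,400,210) if n=="top" else (240,220,400,275)
    for c in rect(f,wh,.026,roi,20): print(n,"cl",*c)
    print(p[172,290] if n=="top" else p[242,350],p[190,300],p[234,387])
f=np.load("pics/top0.npz")
cv2.imwrite("pics/crop0.png",cv2.resize(f["p"][140:260,220:430,::-1],None,fx=3.8,fy=3.8,interpolation=cv2.INTER_CUBIC))
d=f["d"]
R=cv2.Rodrigues(f["rvec"])[0];t=f["tvec"];K=f["K"]
for u,v in[(290,172),(257,172),(368,172),(387,234),(259,240),(300,215),(300,195),(456,196),(440,145),(180,185)]:
    X=R.T@(np.linalg.inv(K)@[u,v,1]*d[v,u]-t); print((u,v),X.round(3))
E
```

```text
top brown [169.7 277.2] [321.3 417.1 229.8  75.5  67.1]
top brown [258.5 240.3] [418.7 167.1 164.8  53.7  75. ]
top brown [321.3 235.2] [428.9 -12.3 106.8  33.3 -55.2]
[150 151 144] [151 152 160] [151 153 159]
scene brown [317.7 201.6] [434.7 -13.  109.7  38.  -55.2]
scene brown [371.2 194.4] [423.4 167.4 168.   59.7  74.8]
scene brown [436.4 167.1] [325.3 418.  231.3  83.7  67.1]
scene white [243.5 203.7] [ 426.7 -260.2   55.5   37.5   57.2]
scene cl [340.7 263.2] [681.   30.3  86.8  16.   84.1]
scene cl [329.9 241.7] [605.9   3.1  66.   42.6  67.6]
[166 158 145] [137 128 127] [142 134 132]
(290, 172) [0.61  0.073 0.029]
(257, 172) [0.606 0.164 0.054]
(368, 172) [ 0.586 -0.142  0.107]
(387, 234) [ 0.426 -0.199  0.013]
(259, 240) [ 0.42   0.166 -0.001]
(300, 215) [ 0.489  0.048 -0.001]
(300, 195) [0.546 0.046 0.008]
(456, 196) [ 0.525 -0.393  0.044]
(440, 145) [ 0.67  -0.354  0.061]
(180, 185) [0.557 0.357 0.133]
```

View pics/crop0.png

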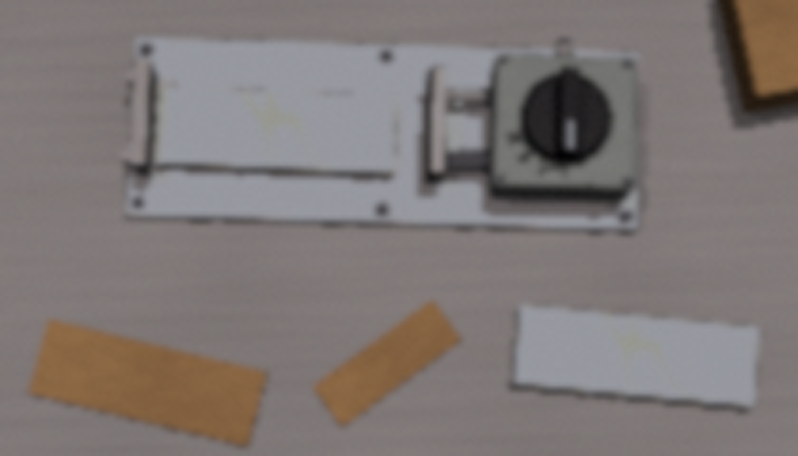

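The crop confirms card A at crop (150,382), i.e. pixel (259,240): 168 x 58 mm measured in the scene view, against 170 x 58 given. B measures 108 x 35 and C 231 x 80. The pointer stripe is towards the robot, so clamp x ≈ world +x and the stop is on the +y side. I'll move over the clamp and look with the wrist camera.

```bash
python3 -m jog '[{"dz":-3},{"dx":4.24,"dy":-3.66,"dz":-0.8},{"dx":4.24,"dy":-3.66,"dz":-0.8},{"dx":4.24,"dy":-3.66,"dz":-0.8},{"dx":4.24,"dy":-3.66,"dz":-0.8},{"dx":4.24,"dy":-3.66,"dz":-0.8},{"dx":4.24,"dy":-3.66,"dz":-0.8},{"dx":4.24,"dy":-3.66,"dz":-0.8},{"dx":4.24,"dy":-3.66,"dz":-0.8},{"dx":4.24,"dy":-3.66,"dz":-0.8},{"dx":4.24,"dy":-3.66,"dz":-0.8},{"dx":4.24,"dy":-3.66,"dz":-0.8}]'
python3 -m jog '[{"dx":2,"dy":-2},{"twist":-0.18},{"twist":-0.18},{"twist":-0.18},{"twist":-0.18},{"twist":-0.18},{"twist":-0.18},{"twist":-0.1},{}]'
cat >> h.py <<'E'
def snap(n,tag):
    from station import arm
    i=arm.camera_info(n); p,d=arm.grab_frame(n); cv2.imwrite(f"pics/{tag}.png",p[...,::-1]); np.savez(f"pics/{tag}.npz",p=p,d=d,**i); return p,d,i
def pose():
    from station import arm
    from scipy.spatial.transform import Rotation
    s=arm.get_state(); R=Rotation.from_quat(s["eef_rot"]).as_matrix()
    return s,np.array(s["eef_pos"]),R,np.degrees(np.arctan2(R[1,0],R[0,0]))
def go(xyz,head):
    s,p,R,h=pose(); d=R.T@(np.array(xyz)-p)*100
    print("t",s["time_s"],"tcp",p.round(4),"head",h.round(2),"tilt",R[:,2].round(3),"gap",round(s["finger_gap"]*88,1),"F",s["wrist_force"].round(1))
    t=np.radians((h-head+180)%360-180); print("shift cm (before twist)",d.round(2),"twist",t.round(4))
    c,sn=np.cos(t),np.sin(t); print("shift after twist",round(c*d[0]+sn*d[1],2),round(-sn*d[0]+c*d[1],2))
E
python3 - <<'E'
from h import *
go([.55,0,.35],90)
p,d,i=snap("wrist","w1"); print(i)
f=np.load("pics/top0.npz")
def C(l): return np.array(l)/3.8+[220,140]
for nm,l,z in(("base",[(136,38),(640,52),(637,230),(127,214)],.01),("top",[(519,305),(758,328),(750,408),(512,385)],.016)):
    P=ray(f,C(l),z); print(nm,P.round(4).tolist(),P.mean(0).round(4))
E
```

```text
t 0.1 tcp [ 0.2474 -0.6005  0.2379] head 22.4 tilt [-0.001  0.001 -1.   ] gap 87.8 F [-0.5 -0.7 -0.1]
shift cm (before twist) [ 50.86 -44.01 -11.15] twist -1.1799
shift after twist 60.07 30.25
{'K': array([[311.93709064,   0.        , 320.81125005],
       [  0.        , 311.93709064, 197.82415669],
       [  0.        ,   0.        ,   1.        ]]), 'rvec': array([-2.41137269,  1.61470552,  0.22681325]), 'tvec': array([-0.64959221, -0.03805818,  0.38896282])}
base [[0.683, 0.1724, 0.01], [0.6621, -0.2145, 0.01], [0.5233, -0.2055, 0.01], [0.5455, 0.18, 0.01]] [ 0.6035 -0.0169  0.01  ]
top [[0.4675, -0.1135, 0.016], [0.4456, -0.2914, 0.016], [0.386, -0.2819, 0.016], [0.4077, -0.106, 0.016]] [ 0.4267 -0.1982  0.016 ]invalid input at $[0]: expected keys jaw, dx, dy, dz, twist
invalid input at $[0]: expected keys jaw, dx, dy, dz, twist
```

View pics/w1.png

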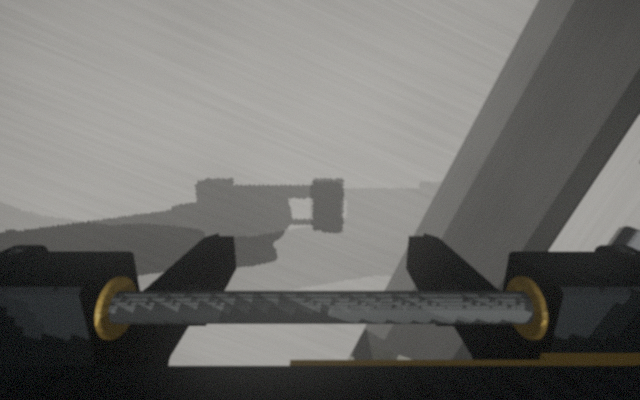

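The wrist picture (taken before any move) only shows floor and fingers: every row needs all keys. I'm resending the move complete.

```bash
python3 -m jog '[{"jaw":0,"dx":0,"dy":0,"dz":-3,"twist":0},{"jaw":0,"dx":4.24,"dy":-3.66,"dz":-0.8,"twist":0},{"jaw":0,"dx":4.24,"dy":-3.66,"dz":-0.8,"twist":0},{"jaw":0,"dx":4.24,"dy":-3.66,"dz":-0.8,"twist":0},{"jaw":0,"dx":4.24,"dy":-3.66,"dz":-0.8,"twist":0},{"jaw":0,"dx":4.24,"dy":-3.66,"dz":-0.8,"twist":0},{"jaw":0,"dx":4.24,"dy":-3.66,"dz":-0.8,"twist":0},{"jaw":0,"dx":4.24,"dy":-3.66,"dz":-0.8,"twist":0},{"jaw":0,"dx":4.24,"dy":-3.66,"dz":-0.8,"twist":0},{"jaw":0,"dx":4.24,"dy":-3.66,"dz":-0.8,"twist":0},{"jaw":0,"dx":4.24,"dy":-3.66,"dz":-0.8,"twist":0},{"jaw":0,"dx":4.24,"dy":-3.66,"dz":-0.8,"twist":0}]'
python3 -m jog '[{"jaw":0,"dx":2,"dy":-2,"dz":0,"twist":0},{"jaw":0,"dx":0,"dy":0,"dz":0,"twist":-0.18},{"jaw":0,"dx":0,"dy":0,"dz":0,"twist":-0.18},{"jaw":0,"dx":0,"dy":0,"dz":0,"twist":-0.18},{"jaw":0,"dx":0,"dy":0,"dz":0,"twist":-0.18},{"jaw":0,"dx":0,"dy":0,"dz":0,"twist":-0.18},{"jaw":0,"dx":0,"dy":0,"dz":0,"twist":-0.18},{"jaw":0,"dx":0,"dy":0,"dz":0,"twist":-0.1},{"jaw":0,"dx":0,"dy":0,"dz":0,"twist":0}]'
python3 - <<'E'
from h import *
go([.421,.167,.15],75)
p,d,i=snap("wrist","w2"); print(i)
E
```

```text
time_s: 1.65
eef_pos: [0.531, -0.0378, 0.3573]
eef_rot: [0.982, 0.189, -0.002, -0.001]
wrist_force: [-0.2, -0.9, 0.1]
finger_gap: 0.999
time_s: 2.78
eef_pos: [0.5422, -0.0044, 0.3554]
eef_rot: [0.694, 0.72, -0.001, -0.004]
wrist_force: [-0.5, 0.3, -0.0]
finger_gap: 1.002
t 2.775 tcp [ 0.5422 -0.0044  0.3554] head 92.14 tilt [-0.007  0.004 -1.   ] gap 88.1 F [-0.5  0.3 -0. ]
shift cm (before twist) [ 17.49 -11.32  20.69] twist 0.2992
shift after twist 13.37 -15.97
{'K': array([[311.93709064,   0.        , 320.81125005],
       [  0.        , 311.93709064, 197.82415669],
       [  0.        ,   0.        ,   1.        ]]), 'rvec': array([-2.86608618e+00, -5.46629407e-02,  2.10131672e-03]), 'tvec': array([-0.53888393, -0.09368468,  0.49870486])}
```

View pics/w2.png

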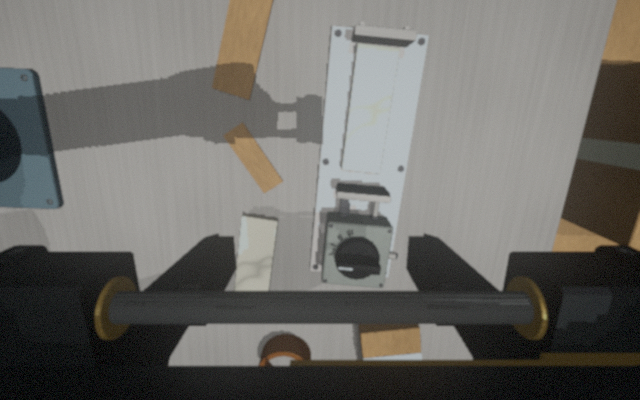

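The wrist view shows the clamp: base corners (331,26), (427,36), (311,272); lower board about (355,46)–(381,174); dial at (357,258); sheet A at (240,45). I'm going to the sheet while extracting clamp points from an enhanced crop.

```bash
python3 -m jog '[{"jaw":0,"dx":0,"dy":0,"dz":0,"twist":0.15},{"jaw":0,"dx":0,"dy":0,"dz":0,"twist":0.15},{"jaw":0,"dx":2.67,"dy":-3.2,"dz":4.1,"twist":0},{"jaw":0,"dx":2.67,"dy":-3.2,"dz":4.1,"twist":0},{"jaw":0,"dx":2.67,"dy":-3.2,"dz":4.1,"twist":0},{"jaw":0,"dx":2.67,"dy":-3.2,"dz":4.1,"twist":0},{"jaw":0,"dx":2.67,"dy":-3.2,"dz":4.1,"twist":0},{"jaw":0,"dx":0,"dy":0,"dz":0,"twist":0}]'
python3 - <<'E'
from h import *
go([.421,.167,.06],75)
f=np.load("pics/w2.npz")
for nm,l,z in(("base",[(331,26),(427,36),(311,272)],.01),("screws",[(338,34),(421,42),(326,161),(401,168),(316,267)],.01),("low",[(355,46),(398,48),(381,174),(343,168)],.026),("dial",[(357,258)],.08)):
    P=ray(f,l,z); print(nm,P.round(4).tolist(),P.mean(0).round(4))
g=cv2.cvtColor(f["p"],cv2.COLOR_RGB2GRAY)[15:215,300:440]
g=cv2.createCLAHE(4,(4,4)).apply(g)
cv2.imwrite("pics/crop2.png",cv2.resize(g,None,fx=3,fy=3,interpolation=cv2.INTER_CUBIC))
E
```

```text
time_s: 3.82
eef_pos: [0.4232, 0.1733, 0.1467]
eef_rot: [0.803, 0.595, 0.0, -0.002]
wrist_force: [0.4, -0.6, 0.0]
finger_gap: 0.998
t 3.825 tcp [0.4232 0.1733 0.1467] head 73.08 tilt [-0.002  0.004 -1.   ] gap 87.9 F [ 0.4 -0.6  0. ]
shift cm (before twist) [-0.7   0.    8.67] twist -0.0336
shift after twist -0.7 -0.02
base [[0.5471, 0.1801, 0.01], [0.6845, 0.1722, 0.01], [0.5299, -0.2093, 0.01]] [0.5872 0.0476 0.01  ]
screws [[0.5575, 0.1702, 0.01], [0.6769, 0.1641, 0.01], [0.548, -0.0125, 0.01], [0.6678, -0.0191, 0.01], [0.5383, -0.1993, 0.01]] [0.5977 0.0207 0.01  ]
low [[0.5814, 0.1525, 0.026], [0.6414, 0.1521, 0.026], [0.6338, -0.0269, 0.026], [0.5744, -0.0198, 0.026]] [0.6078 0.0645 0.026 ]
dial [[0.5989, -0.1443, 0.08]] [ 0.5989 -0.1443  0.08  ]
```

View pics/crop2.png

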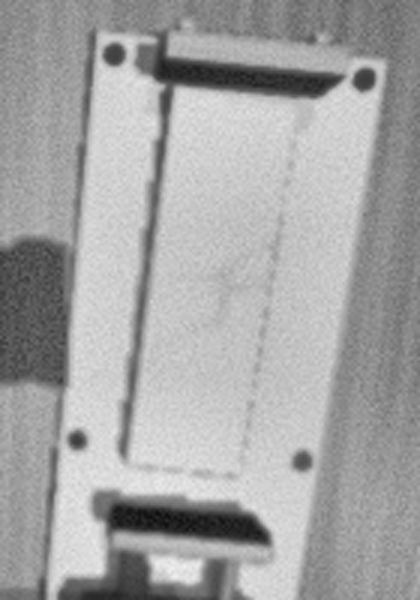

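The enhanced crop shows the lower board's near corners at crop (128,462) and (240,475), i.e. pixel (343,169) and (380,173), and its left edge up to (172,88). Clamp heading is ≈ 87°, centre ≈ (0.606,-0.016). Now I grasp the sheet.

```bash
python3 -m jog '[{"jaw":0,"dx":-0.6,"dy":0,"dz":4,"twist":-0.034},{"jaw":0,"dx":0,"dy":0,"dz":4,"twist":0},{"jaw":0,"dx":0,"dy":0,"dz":4,"twist":0},{"jaw":0,"dx":0,"dy":0,"dz":0,"twist":0}]' 15
python3 - <<'E'
from h import *
go([.421,.167,.002],75)
f=np.load("pics/w2.npz")
print(ray(f,[(342.7,169),(380,173.3),(357.3,44.3)],.026).round(4))
E
```

```text
time_s: 4.32
eef_pos: [0.4274, 0.1665, 0.0264]
eef_rot: [0.796, 0.605, 0.003, 0.0]
wrist_force: [0.6, -0.4, -0.3]
finger_gap: 0.998
t 4.325 tcp [0.4274 0.1665 0.0264] head 74.51 tilt [ 0.006  0.004 -1.   ] gap 87.8 F [ 0.6 -0.4 -0.3]
shift cm (before twist) [-0.14 -0.64  2.44] twist -0.0085
shift after twist -0.13 -0.64
[[ 0.5741 -0.0213  0.026 ]
 [ 0.6321 -0.0259  0.026 ]
 [ 0.5845  0.1548  0.026 ]]
```

```bash
python3 -m jog '[{"jaw":0,"dx":-0.15,"dy":-0.6,"dz":1,"twist":0},{"jaw":0,"dx":0,"dy":0,"dz":1.2,"twist":0},{"jaw":0,"dx":0,"dy":0,"dz":0,"twist":0}]'
python3 - <<'E'
from h import *
go([.421,.167,.002],75)
E
```

```text
time_s: 4.7
eef_pos: [0.4243, 0.1671, 0.0065]
eef_rot: [0.797, 0.604, 0.006, 0.001]
wrist_force: [-0.4, -0.8, -0.5]
finger_gap: 0.999
t 4.7 tcp [0.4243 0.1671 0.0065] head 74.34 tilt [ 0.012  0.005 -1.   ] gap 88.0 F [-0.4 -0.8 -0.5]
shift cm (before twist) [-0.1  -0.32  0.45] twist -0.0116
shift after twist -0.1 -0.32
```

```bash
python3 -m jog '[{"jaw":0,"dx":0,"dy":-0.3,"dz":0.45,"twist":0},{"jaw":0,"dx":0,"dy":0,"dz":0.1,"twist":0},{"jaw":100,"dx":0,"dy":0,"dz":0,"twist":0},{"jaw":130,"dx":0,"dy":0,"dz":0,"twist":0},{"jaw":130,"dx":0,"dy":0,"dz":0,"twist":0},{"jaw":130,"dx":0,"dy":0,"dz":0,"twist":0}]' 15
python3 - <<'E'
from h import *
go([.421,.167,.002],75)
E
```

```text
time_s: 5.45
eef_pos: [0.4223, 0.1684, 0.0018]
eef_rot: [0.797, 0.604, 0.007, 0.002]
wrist_force: [0.7, -0.9, -0.2]
finger_gap: 0.651
t 5.45 tcp [0.4223 0.1684 0.0018] head 74.32 tilt [ 0.014  0.006 -1.   ] gap 57.3 F [ 0.7 -0.9 -0.2]
shift cm (before twist) [-0.17 -0.09 -0.02] twist -0.0119
shift after twist -0.17 -0.09
```

```bash
python3 -m jog '[{"jaw":130,"dx":0,"dy":0,"dz":-5,"twist":0},{"jaw":130,"dx":0,"dy":0,"dz":-5,"twist":0},{"jaw":130,"dx":0,"dy":0,"dz":0,"twist":-0.11},{"jaw":130,"dx":0,"dy":0,"dz":0,"twist":-0.11},{"jaw":130,"dx":-2.28,"dy":4.8,"dz":0,"twist":0},{"jaw":130,"dx":-2.28,"dy":4.8,"dz":0,"twist":0},{"jaw":130,"dx":-2.28,"dy":4.8,"dz":0,"twist":0},{"jaw":130,"dx":-2.28,"dy":4.8,"dz":0,"twist":0},{"jaw":130,"dx":0,"dy":0,"dz":0,"twist":0}]'
python3 - <<'E'
from h import *
go([.608,.066,.10],86.8)
snap("wrist","w3");snap("top","t3");snap("scene","s3")
a=np.load("pics/w3.npz")["p"];b=np.load("pics/s3.npz")["p"][190:290,230:420];b=cv2.resize(b,(640,337),interpolation=cv2.INTER_CUBIC)
cv2.imwrite("pics/v3.png",np.vstack([a[:260],b])[...,::-1])
E
```

```text
time_s: 6.58
eef_pos: [0.6134, 0.0643, 0.1065]
eef_rot: [0.722, 0.691, 0.007, 0.003]
wrist_force: [-0.8, -0.1, -0.7]
finger_gap: 0.653
t 6.575 tcp [0.6134 0.0643 0.1065] head 87.48 tilt [ 0.013  0.005 -1.   ] gap 57.5 F [-0.8 -0.1 -0.7]
shift cm (before twist) [ 0.14 -0.56  0.64] twist 0.0119
shift after twist 0.14 -0.56
```

View pics/v3.png

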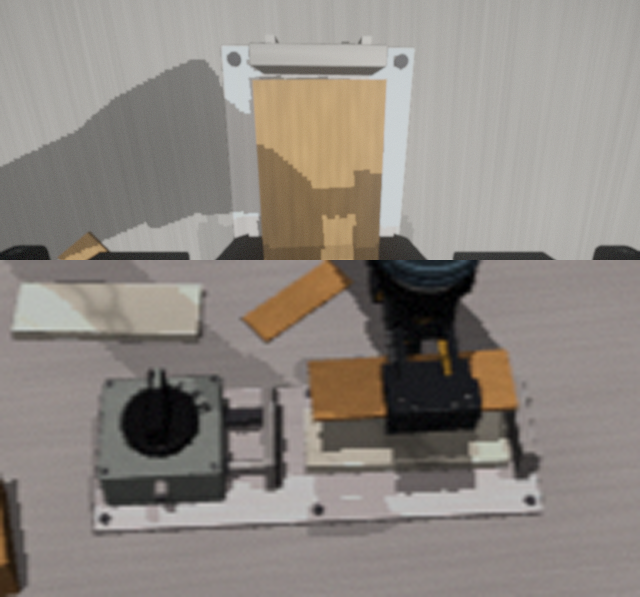

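The held sheet's far end is at wrist pixels (251,80)–(386,80), with the stop's screws at (234,59) and (401,61); it hangs parallel over the board. I compute the offsets.

Run:
```python
from h import *
f=np.load("pics/w3.npz"); p=f["p"]
hsv=cv2.cvtColor(p,cv2.COLOR_RGB2HSV); m=((hsv[...,1]>90)&(hsv[...,0]<25)).astype(np.uint8)
m[:, :230]=0; m[225:]=0
ys,xs=np.nonzero(m); print(xs.min(),xs.max(),ys.min())
top=ys.min()
# side edges by line fit
L=[(np.nonzero(m[r])[0].min(),r) for r in range(90,210,4)]; Rr=[(np.nonzero(m[r])[0].max()+1,r) for r in range(90,210,4)]
A=ray(f,L,.1097);B=ray(f,Rr,.1097)
for n,E in(("L",A),("R",B)):
    k=np.polyfit(E[:,1],E[:,0],1); print(n,"head",90-np.degrees(np.arctan(k[0])),"x at y=.0643",np.polyval(k,.0643))
print("end",ray(f,[(255,78.5),(320,78.5),(382,79.5)],.1097).round(4))
# screws
g=cv2.cvtColor(p,cv2.COLOR_RGB2GRAY)
S=[]
for u,v in[(234,59),(401,61)]:
    w=np.clip(150-g[v-9:v+10,u-9:u+10].astype(float),0,None); w[w<25]=0; yy,xx=np.mgrid[v-9:v+10,u-9:u+10]; S.append([(w*xx).sum()/w.sum(),(w*yy).sum()/w.sum()])
P=ray(f,S,.01); print("screws",np.round(S,1).tolist(),P.round(4),P.mean(0),"head",np.degrees(np.arctan2(P[1,1]-P[0,1],P[1,0]-P[0,0]))+90)
# scene and top: base-plate screws
f=np.load("pics/scene0.npz"); print("scene lowboard",ray(f,[(320.5,233.5),(379,233),(382,249.5),(320.5,251)],.026).round(4))
f=np.load("pics/s3.npz")
S=[(230+x/3.368,190+(y-260)/3.37) for x,y in[(105,519),(318,510),(530,500)]]; print("scene screws far",ray(f,S,.01).round(4))
```

```text
254 383 80
L head 87.55504759839847 x at y=.0643 0.5846550136840787
R head 87.25002644051833 x at y=.0643 0.6402301534677703
end [[0.5884 0.1481 0.1097]
 [0.6163 0.1469 0.1097]
 [0.6431 0.1454 0.1097]]
screws [[233.8, 58.9], [400.4, 61.1]] [[0.5567 0.1719 0.01  ]
 [0.6765 0.1653 0.01  ]] [0.61657602 0.16862127 0.01      ] head 86.85752514006101
scene lowboard [[ 0.5737 -0.0183  0.026 ]
 [ 0.5904  0.1589  0.026 ]
 [ 0.6479  0.1564  0.026 ]
 [ 0.6341 -0.0244  0.026 ]]
scene screws far [[ 0.6597 -0.2013  0.01  ]
 [ 0.67   -0.0167  0.01  ]
 [ 0.6794  0.168   0.01  ]]
```

```bash
python3 -m jog '[{"jaw":130,"dx":0.5,"dy":-0.3,"dz":2,"twist":0.009},{"jaw":130,"dx":0,"dy":0,"dz":2,"twist":0},{"jaw":130,"dx":0,"dy":0,"dz":2,"twist":0},{"jaw":130,"dx":0,"dy":0,"dz":0,"twist":0}]'
python3 - <<'E'
from h import *
go([.6103,.0693,.0285],86.9)
E
```

```text
time_s: 7.22
eef_pos: [0.6031, 0.0772, 0.0415]
eef_rot: [0.722, 0.692, 0.005, -0.0]
wrist_force: [-1.5, -1.0, 0.2]
finger_gap: 0.651
t 7.225 tcp [0.6031 0.0772 0.0415] head 87.63 tilt [ 0.006  0.007 -1.   ] gap 57.3 F [-1.5 -1.   0.2]
shift cm (before twist) [-0.77  0.75  1.3 ] twist 0.0127
shift after twist -0.76 0.76
```

```bash
python3 -m jog '[{"jaw":130,"dx":-0.75,"dy":0.75,"dz":0,"twist":0.01},{"jaw":130,"dx":0,"dy":0,"dz":0,"twist":0},{"jaw":130,"dx":0,"dy":0,"dz":0,"twist":0}]'
python3 - <<'E'
from h import *
go([.6103,.0693,.0285],86.9)
E
```

```text
time_s: 7.6
eef_pos: [0.6115, 0.0688, 0.042]
eef_rot: [0.725, 0.688, 0.005, 0.0]
wrist_force: [0.3, 0.3, 0.6]
finger_gap: 0.649
t 7.6 tcp [0.6115 0.0688 0.042 ] head 86.98 tilt [ 0.007  0.007 -1.   ] gap 57.1 F [0.3 0.3 0.6]
shift cm (before twist) [ 0.03 -0.13  1.35] twist 0.0015
shift after twist 0.03 -0.13
```

```bash
cat >> h.py <<'E'
def sheetend(tag,z,v0=60):
    p,d,f=snap("wrist",tag); hsv=cv2.cvtColor(p,cv2.COLOR_RGB2HSV); m=((hsv[...,1]>90)&(hsv[...,0]<25)).astype(np.uint8)
    m[:,:215]=0; m[:,430:]=0; m[225:]=0
    c=max(cv2.findContours(m,cv2.RETR_EXTERNAL,cv2.CHAIN_APPROX_NONE)[0],key=cv2.contourArea); m[:]=0; cv2.drawContours(m,[c],-1,1,-1)
    r0=np.nonzero(m.sum(1)>60)[0].min(); rows=range(r0+10,215,4)
    for n,s in(("L",[(np.nonzero(m[r])[0].min()-.5,r) for r in rows]),("R",[(np.nonzero(m[r])[0].max()+.5,r) for r in rows])):
        E=ray(f,s,z); k=np.polyfit(E[:,1],E[:,0],1); print(n,"head",(90-np.degrees(np.arctan(k[0]))).round(2),"x at y=.067",np.polyval(k,.067).round(4))
    print("top row",r0,"end mid",ray(f,[((m[r0+2]>0).nonzero()[0].mean(),r0-.5)],z).round(4))
E
python3 -c "
from h import *
sheetend('w4',.045)"
python3 -m jog '[{"jaw":130,"dx":0,"dy":-0.1,"dz":0.8,"twist":0},{"jaw":130,"dx":0,"dy":0,"dz":0,"twist":0}]'
python3 - <<'E'
from h import *
go([.6103,.0693,.0285],86.9)
E
```

```text
L head 88.74 x at y=.067 0.5822
R head 87.4 x at y=.067 0.6411
top row 80 end mid [[0.6127 0.1512 0.045 ]]
time_s: 7.9
eef_pos: [0.611, 0.069, 0.0342]
eef_rot: [0.725, 0.688, 0.006, 0.0]
wrist_force: [-0.7, -0.5, 0.3]
finger_gap: 0.652
t 7.9 tcp [0.611  0.069  0.0342] head 86.99 tilt [ 0.009  0.007 -1.   ] gap 57.4 F [-0.7 -0.5  0.3]
shift cm (before twist) [ 0.02 -0.07  0.57] twist 0.0016
shift after twist 0.02 -0.07
```

```bash
python3 -m jog '[{"jaw":130,"dx":0.05,"dy":-0.1,"dz":0.35,"twist":0},{"jaw":130,"dx":0,"dy":0,"dz":0.2,"twist":0},{"jaw":130,"dx":0,"dy":0,"dz":0,"twist":0}]'
python3 - <<'E'
from h import *
go([.6095,.0695,.0285],86.9)
E
```

```text
time_s: 8.28
eef_pos: [0.6101, 0.0699, 0.0284]
eef_rot: [0.725, 0.688, 0.006, 0.001]
wrist_force: [0.3, 0.2, 1.8]
finger_gap: 0.647
t 8.275 tcp [0.6101 0.0699 0.0284] head 87.02 tilt [ 0.009  0.007 -1.   ] gap 56.9 F [0.3 0.2 1.8]
shift cm (before twist) [-0.04 -0.06 -0.01] twist 0.0021
shift after twist -0.04 -0.06
```

```bash
python3 -m jog '[{"jaw":90,"dx":0,"dy":0,"dz":0,"twist":0},{"jaw":0,"dx":0,"dy":0,"dz":0,"twist":0},{"jaw":0,"dx":0,"dy":0,"dz":-1,"twist":0},{"jaw":0,"dx":0,"dy":0,"dz":-3,"twist":0},{"jaw":0,"dx":0,"dy":0,"dz":-5,"twist":0},{"jaw":0,"dx":-4,"dy":0,"dz":-4,"twist":0},{"jaw":0,"dx":-5,"dy":0,"dz":-3,"twist":0},{"jaw":0,"dx":-5,"dy":-2,"dz":0,"twist":0},{"jaw":0,"dx":-4,"dy":-4,"dz":0,"twist":0},{"jaw":0,"dx":0,"dy":0,"dz":0,"twist":0}]'
python3 - <<'E'
from h import *
go([.4267,-.1982,.10],83)
snap("wrist","w5");snap("top","t5");snap("scene","s5")
a=np.load("pics/w5.npz")["p"];b=np.load("pics/s5.npz")["p"][190:290,230:420];b=cv2.resize(b,(640,337),interpolation=cv2.INTER_CUBIC)
cv2.imwrite("pics/v5.png",np.vstack([a[:260],b])[...,::-1])
E
```

```text
time_s: 9.52
eef_pos: [0.5384, -0.1129, 0.1963]
eef_rot: [0.725, 0.689, 0.007, 0.002]
wrist_force: [1.2, -0.1, -0.1]
finger_gap: 0.997
t 9.525 tcp [ 0.5384 -0.1129  0.1963] head 87.1 tilt [ 0.013  0.006 -1.   ] gap 87.8 F [ 1.2 -0.1 -0.1]
shift cm (before twist) [ -9.15 -10.85   9.43] twist 0.0716
shift after twist -9.9 -10.16
```

View pics/v5.png

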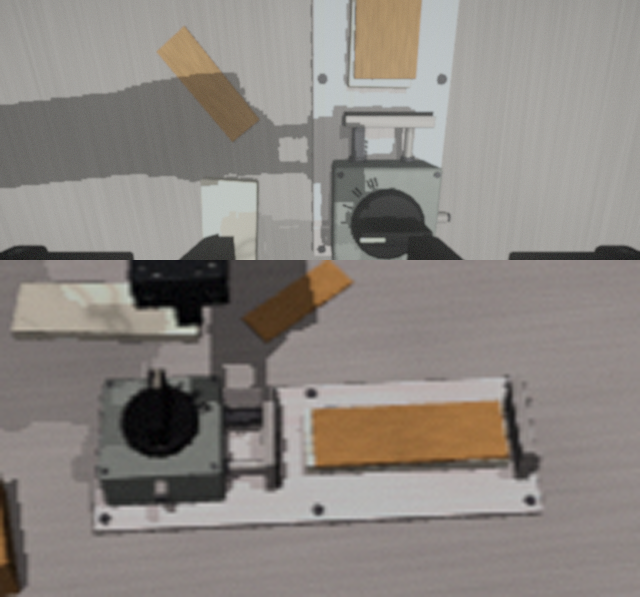

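The sheet lies flat and parallel on the lower board, with white margin at the near end: wrist (357,78)–(417,78), scene (313,408)–(508,458). The second board is at wrist (230,181). I measure both.

Run:
```python
from h import *
for n in("t5","s5"):
    f=np.load(f"pics/{n}.npz"); hsv=cv2.cvtColor(f["p"],cv2.COLOR_RGB2HSV)
    br=((hsv[...,1]>100)&(hsv[...,0]<25)&(hsv[...,2]>60)).astype(np.uint8)
    roi=(245,145,345,205) if n=="t5" else (315,225,390,262)
    for c in rect(f,br,.031,roi): print(n,*c)
f=np.load("pics/w5.npz")
print("sheet near corners",ray(f,[(357,79.5),(417,80)],.031).round(4).tolist())
print("board near corners",ray(f,[(349,86.5),(409,88)],.026).round(4).tolist())
g=cv2.cvtColor(f["p"],cv2.COLOR_RGB2GRAY).astype(int)
print("row60",g[60,335:430].tolist()); print("col",g[70:95,385].tolist())
print("top board",ray(f,[(202,180),(257,181)],.016).round(4).tolist(), g[200,190:270:2].tolist())
```

```text
t5 [291.3 172.9] [608.   68.5 163.2  55.7  88.5]
s5 [351.  241.4] [613.3  69.7 170.3  60.   87.4]
sheet near corners [[0.5792, -0.0173, 0.031], [0.6358, -0.0206, 0.031]]
board near corners [[0.572, -0.0228, 0.026], [0.6298, -0.0271, 0.026]]
row60 [195, 192, 195, 196, 193, 194, 196, 193, 187, 169, 149, 140, 129, 116, 126, 163, 185, 187, 175, 151, 146, 149, 150, 153, 152, 150, 146, 146, 151, 154, 154, 154, 153, 156, 152, 152, 147, 149, 152, 151, 150, 150, 151, 152, 153, 151, 147, 153, 152, 156, 151, 149, 153, 154, 153, 151, 149, 154, 156, 153, 150, 152, 154, 150, 151, 151, 150, 154, 153, 153, 158, 154, 157, 157, 149, 153, 153, 154, 152, 155, 157, 165, 177, 188, 193, 193, 193, 193, 194, 193, 194, 193, 192, 191, 193]
col [155, 153, 155, 155, 154, 155, 156, 154, 154, 176, 192, 197, 194, 196, 195, 189, 173, 155, 167, 181, 185, 190, 194, 195, 194]
top board [[0.4139, -0.1084, 0.016], [0.4722, -0.1126, 0.016]] [167, 163, 165, 163, 164, 171, 191, 195, 195, 196, 195, 195, 196, 194, 197, 194, 195, 194, 195, 195, 196, 195, 195, 196, 194, 194, 195, 196, 196, 194, 196, 195, 194, 156, 130, 161, 163, 166, 170, 169]
```

Run:
```python
from h import *
f=np.load("pics/w5.npz"); g=cv2.cvtColor(f["p"],cv2.COLOR_RGB2GRAY).astype(int)
print(ray(f,[(349.7,60)],.026).round(4),ray(f,[(353.4,60),(416.5,60)],.031).round(4))
print("foot line z=.01",ray(f,[(352,87),(385,87.3)],.01).round(4), "sheet end",ray(f,[(385,79)],.031).round(4))
for r in(20,40,75): print(r,g[r,340:362].tolist(),g[r,408:424].tolist())
f=np.load("pics/s5.npz")["p"]; c=f[225:265,310:390]
cv2.imwrite("pics/c5.png",cv2.resize(c[...,::-1],None,fx=9,fy=9,interpolation=cv2.INTER_CUBIC))
```

```text
[[0.5733 0.0007 0.026 ]] [[ 5.762e-01 -2.000e-04  3.100e-02]
 [ 6.347e-01 -3.100e-03  3.100e-02]]
foot line z=.01 [[ 0.5767 -0.0224  0.01  ]
 [ 0.61   -0.0244  0.01  ]] sheet end [[ 0.6056 -0.0182  0.031 ]]
20 [191, 190, 191, 190, 190, 189, 179, 159, 144, 126, 114, 138, 171, 179, 156, 129, 132, 143, 146, 146, 148, 149] [147, 149, 148, 146, 146, 148, 148, 146, 145, 149, 153, 161, 174, 185, 190, 190]
40 [193, 191, 194, 192, 187, 173, 151, 134, 119, 110, 132, 164, 179, 166, 137, 130, 136, 140, 145, 150, 152, 150] [154, 158, 155, 152, 149, 149, 150, 151, 150, 155, 166, 180, 189, 192, 190, 190]
75 [194, 195, 188, 175, 155, 145, 140, 129, 127, 155, 184, 188, 177, 152, 137, 142, 150, 153, 151, 150, 148, 146] [152, 153, 156, 156, 156, 153, 157, 165, 176, 189, 193, 195, 195, 194, 194, 196]
```

View pics/c5.png

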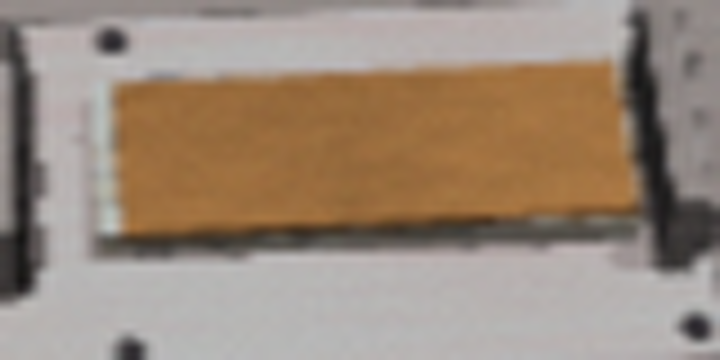

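The crop shows an even sheet with ~5 mm white margin at the dial end and a slim one at the stop: it's about +2 mm in x and within 1 mm in y of centre. Good; now the second board.

```bash
python3 -m jog '[{"jaw":0,"dx":-4.4,"dy":-5,"dz":0,"twist":0.06},{"jaw":0,"dx":-4.4,"dy":-5,"dz":0,"twist":0},{"jaw":0,"dx":0,"dy":0,"dz":5,"twist":0},{"jaw":0,"dx":0,"dy":0,"dz":4,"twist":0},{"jaw":0,"dx":0,"dy":0,"dz":0,"twist":0}]' 30
python3 - <<'E'
from h import *
go([.430,-.199,.10],83.5)
p,d,f=snap("wrist","w6"); m=(p.min(2)>180).astype(np.uint8); m[225:]=0
c=max(cv2.findContours(m,cv2.RETR_EXTERNAL,cv2.CHAIN_APPROX_NONE)[0],key=lambda c:cv2.contourArea(c)*(cv2.boundingRect(c)[0]<330)); print(cv2.boundingRect(c))
for n in("s5","t5"):
    f=np.load(f"pics/{n}.npz"); q=f["p"]
    m=((q.min(2)>(128 if n=="t5" else 150))&(q[...,0].astype(int)-q[...,2]<(0 if n=="t5" else 60))).astype(np.uint8)
    for k in rect(f,m,.016,(345,215,430,255) if n=="t5" else (230,195,292,215)): print(n,*k)
E
```

```text
time_s: 10.3
eef_pos: [0.4454, -0.1818, 0.1046]
eef_rot: [0.74, 0.673, 0.013, 0.005]
wrist_force: [0.8, -0.3, 0.2]
finger_gap: 0.997
t 10.3 tcp [ 0.4454 -0.1818  0.1046] head 84.57 tilt [ 0.026  0.011 -1.   ] gap 87.7 F [ 0.8 -0.3  0.2]
shift cm (before twist) [-1.86 -1.38  0.4 ] twist 0.0187
shift after twist -1.89 -1.35
(263, 110, 82, 41)
s5 [251.3 201.9] [ 428.3 -230.3  106.2   53.3   83.9]
t5 [367.3 232. ] [ 434.7 -144.4   73.2   59.8   88.5]
```

View pics/w6.png

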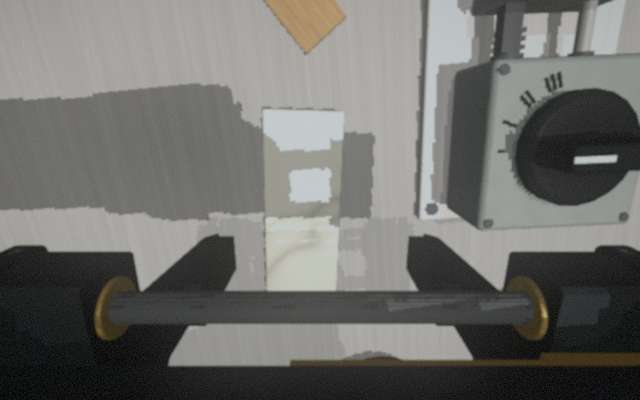

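Run:
```python
from h import *
f=np.load("pics/w6.npz")
P=ray(f,[(263.5,109),(344,110),(267,285),(337,285)],.016); print(P.round(4))
e=P[:2].mean(0); n=P[2:].mean(0); d=(e-n)[:2]; print("head",np.degrees(np.arctan2(d[1],d[0])),"centre",(e[:2]-.09*d/np.linalg.norm(d)).round(4))
for k in(1,0): v=P[k,:2]-P[k+2,:2]; print(np.degrees(np.arctan2(v[1],v[0])))
```

```text
[[ 0.4129 -0.1073  0.016 ]
 [ 0.471  -0.1135  0.016 ]
 [ 0.3954 -0.249   0.016 ]
 [ 0.4542 -0.2556  0.016 ]]
head 83.11939759098837 centre [ 0.4311 -0.1998]
83.27303792319663
82.9655402823512
```

The board's end is at pixels (264,109)–(344,110), its sides run down to (267,285)/(337,285): centre (0.431,-0.200), heading 83.1°, width 58–59 mm, as top view said. Descending.

```bash
python3 -m jog '[{"jaw":0,"dx":-1.9,"dy":-1.3,"dz":0,"twist":0.025},{"jaw":0,"dx":0,"dy":0,"dz":0,"twist":0},{"jaw":0,"dx":0,"dy":0,"dz":3,"twist":0},{"jaw":0,"dx":0,"dy":0,"dz":3,"twist":0},{"jaw":0,"dx":0,"dy":0,"dz":1,"twist":0},{"jaw":0,"dx":0,"dy":0,"dz":0,"twist":0}]'
python3 - <<'E'
from h import *
go([.431,-.1998,.005],83.1)
E
```

```text
time_s: 11.1
eef_pos: [0.4475, -0.1953, 0.043]
eef_rot: [0.744, 0.667, 0.02, 0.013]
wrist_force: [-0.3, 0.0, -0.5]
finger_gap: 1.002
t 11.1 tcp [ 0.4475 -0.1953  0.043 ] head 83.75 tilt [ 0.047  0.007 -0.999] gap 88.2 F [-0.3  0.  -0.5]
shift cm (before twist) [-0.68 -1.76  3.71] twist 0.0114
shift after twist -0.7 -1.76
```

```bash
python3 - <<'E'
from station import arm
print(arm.get_state()["qpos"].round(3),arm.get_state()["joint_vel"].round(3),arm.get_state()["effort"].round(1))
E
python3 -m jog '[{"jaw":0,"dx":-0.4,"dy":-1.7,"dz":0,"twist":0},{"jaw":0,"dx":0,"dy":0,"dz":0,"twist":0},{"jaw":0,"dx":0,"dy":0,"dz":0,"twist":0}]'
python3 - <<'E'
from h import *
go([.431,-.1998,.005],83.1)
from station import arm
print(arm.get_state()["qpos"].round(3))
E
```

```text
[ 0.682  0.62  -0.43   2.085  0.49   0.488 -0.215] [-0.005 -0.012 -0.014 -0.011 -0.004  0.007  0.001] [ -0.2 -46.3  -4.8 -12.9   0.   -0.3  -0.1]
time_s: 11.48
eef_pos: [0.4302, -0.198, 0.0445]
eef_rot: [0.744, 0.667, 0.02, 0.015]
wrist_force: [-0.3, 0.7, 0.1]
finger_gap: 1.002
t 11.475 tcp [ 0.4302 -0.198   0.0445] head 83.76 tilt [ 0.05   0.005 -0.999] gap 88.2 F [-0.3  0.7  0.1]
shift cm (before twist) [-0.21 -0.09  3.94] twist 0.0114
shift after twist -0.22 -0.09
[ 0.703  0.6   -0.429  2.123  0.495  0.466 -0.207]
```

Tool tilt has drifted to 0.05 rad, too much for a good grip. I'll test which motions undo it.

```bash
cat > st.py <<'E'
from h import *
go([.431,-.1998,.005],83.1)
from station import arm
print(arm.get_state()["qpos"].round(3))
E
python3 -m jog '[{"jaw":0,"dx":0,"dy":0,"dz":-5,"twist":0},{"jaw":0,"dx":0,"dy":0,"dz":-5,"twist":0},{"jaw":0,"dx":0,"dy":0,"dz":0,"twist":0}]'; python3 st.py
python3 -m jog '[{"jaw":0,"dx":0,"dy":0,"dz":0,"twist":0},{"jaw":0,"dx":0,"dy":0,"dz":0,"twist":0},{"jaw":0,"dx":0,"dy":0,"dz":0,"twist":0},{"jaw":0,"dx":0,"dy":0,"dz":0,"twist":0}]'; python3 st.py
python3 -m jog '[{"jaw":0,"dx":0,"dy":5,"dz":0,"twist":0},{"jaw":0,"dx":0,"dy":5,"dz":0,"twist":0},{"jaw":0,"dx":0,"dy":0,"dz":0,"twist":0}]'; python3 st.py
```

```text
time_s: 11.85
eef_pos: [0.4254, -0.1987, 0.1475]
eef_rot: [0.745, 0.667, 0.02, 0.015]
wrist_force: [0.3, 0.1, -0.4]
finger_gap: 1.0
t 11.85 tcp [ 0.4254 -0.1987  0.1475] head 83.74 tilt [ 0.05   0.006 -0.999] gap 88.0 F [ 0.3  0.1 -0.4]
shift cm (before twist) [-0.2  -0.14 14.26] twist 0.0112
shift after twist -0.2 -0.13
[ 0.85   0.414 -0.591  2.085  0.329  0.687 -0.058]
time_s: 12.35
eef_pos: [0.4238, -0.1981, 0.145]
eef_rot: [0.745, 0.667, 0.02, 0.013]
wrist_force: [-0.5, -0.6, -0.1]
finger_gap: 1.0
t 12.35 tcp [ 0.4238 -0.1981  0.145 ] head 83.74 tilt [ 0.046  0.008 -0.999] gap 88.0 F [-0.5 -0.6 -0.1]
shift cm (before twist) [-0.27  0.1  14.02] twist 0.0112
shift after twist -0.27 0.11
[ 0.848  0.418 -0.588  2.087  0.329  0.685 -0.059]
time_s: 12.72
eef_pos: [0.5239, -0.2091, 0.1475]
eef_rot: [0.745, 0.667, 0.019, 0.011]
wrist_force: [-0.7, -0.3, -0.6]
finger_gap: 1.002
t 12.725 tcp [ 0.5239 -0.2091  0.1475] head 83.71 tilt [ 0.042  0.009 -0.999] gap 88.1 F [-0.7 -0.3 -0.6]
shift cm (before twist) [-0.28 -9.91 13.86] twist 0.0106
shift after twist -0.39 -9.91
[ 0.734  0.556 -0.555  1.848  0.369  0.803 -0.113]
```

```bash
python3 -m jog '[{"jaw":0,"dx":0,"dy":-2.5,"dz":-6,"twist":0},{"jaw":0,"dx":0,"dy":-2.5,"dz":-6,"twist":0},{"jaw":0,"dx":0,"dy":0,"dz":0,"twist":0}]'; python3 st.py
python3 -m jog '[{"jaw":0,"dx":0,"dy":0,"dz":0,"twist":0},{"jaw":0,"dx":0,"dy":0,"dz":0,"twist":0},{"jaw":0,"dx":0,"dy":0,"dz":0,"twist":0},{"jaw":0,"dx":0,"dy":0,"dz":0,"twist":0},{"jaw":0,"dx":0,"dy":0,"dz":0,"twist":0},{"jaw":0,"dx":0,"dy":0,"dz":0,"twist":0},{"jaw":0,"dx":0,"dy":0,"dz":0,"twist":0},{"jaw":0,"dx":0,"dy":0,"dz":0,"twist":0}]'; python3 st.py
```

```text
time_s: 13.1
eef_pos: [0.4649, -0.2038, 0.2633]
eef_rot: [0.745, 0.667, 0.017, 0.006]
wrist_force: [0.2, 0.4, -0.4]
finger_gap: 1.001
t 13.1 tcp [ 0.4649 -0.2038  0.2633] head 83.7 tilt [ 0.033  0.013 -0.999] gap 88.1 F [ 0.2  0.4 -0.4]
shift cm (before twist) [-0.4  -4.23 25.7 ] twist 0.0105
shift after twist -0.44 -4.23
[ 0.883  0.319 -0.656  1.874  0.206  0.991  0.034]
time_s: 14.1
eef_pos: [0.4623, -0.2028, 0.2586]
eef_rot: [0.745, 0.667, 0.015, 0.003]
wrist_force: [-0.7, -0.6, -0.0]
finger_gap: 0.998
t 14.1 tcp [ 0.4623 -0.2028  0.2586] head 83.74 tilt [ 0.026  0.017 -1.   ] gap 87.8 F [-0.7 -0.6 -0. ]
shift cm (before twist) [-0.54 -3.76 25.27] twist 0.0111
shift after twist -0.58 -3.75
[ 0.882  0.325 -0.654  1.88   0.207  0.989  0.033]
```

```bash
python3 -m jog '[{"jaw":0,"dx":-0.15,"dy":-0.95,"dz":5.7,"twist":0.01},{"jaw":0,"dx":-0.15,"dy":-0.95,"dz":5.7,"twist":0},{"jaw":0,"dx":-0.15,"dy":-0.95,"dz":5.7,"twist":0},{"jaw":0,"dx":-0.15,"dy":-0.95,"dz":5.7,"twist":0}]'; python3 st.py
```

```text
time_s: 14.6
eef_pos: [0.4363, -0.204, 0.0288]
eef_rot: [0.749, 0.663, 0.019, 0.009]
wrist_force: [1.4, -1.1, -1.6]
finger_gap: 1.002
t 14.6 tcp [ 0.4363 -0.204   0.0288] head 83.04 tilt [ 0.04   0.011 -0.999] gap 88.2 F [ 1.4 -1.1 -1.6]
shift cm (before twist) [ 0.31 -0.66  2.36] twist -0.0011
shift after twist 0.32 -0.66
[ 0.708  0.646 -0.43   2.096  0.529  0.467 -0.237]
```

```bash
python3 -m jog '[{"jaw":0,"dx":0.3,"dy":-0.65,"dz":2.25,"twist":0},{"jaw":0,"dx":0,"dy":0,"dz":0,"twist":0}]'; python3 st.py
```

```text
time_s: 14.85
eef_pos: [0.4287, -0.1991, 0.0023]
eef_rot: [0.749, 0.663, 0.017, 0.007]
wrist_force: [0.5, 0.0, 1.5]
finger_gap: 0.997
t 14.85 tcp [ 0.4287 -0.1991  0.0023] head 83.05 tilt [ 0.035  0.013 -0.999] gap 87.8 F [0.5 0.  1.5]
shift cm (before twist) [-0.03  0.25 -0.27] twist -0.0009
shift after twist -0.03 0.25
[ 0.667  0.688 -0.381  2.115  0.569  0.404 -0.279]
```

```bash
python3 -m jog '[{"jaw":0,"dx":0,"dy":0.2,"dz":-0.3,"twist":0},{"jaw":60,"dx":0,"dy":0,"dz":0,"twist":0},{"jaw":110,"dx":0,"dy":0,"dz":0,"twist":0},{"jaw":130,"dx":0,"dy":0,"dz":0,"twist":0},{"jaw":130,"dx":0,"dy":0,"dz":0,"twist":0}]' 30; python3 st.py
```

```text
time_s: 15.48
eef_pos: [0.4317, -0.2, 0.0067]
eef_rot: [0.749, 0.662, 0.018, 0.008]
wrist_force: [0.5, -0.1, -4.1]
finger_gap: 0.675
t 15.475 tcp [ 0.4317 -0.2     0.0067] head 83.01 tilt [ 0.037  0.012 -0.999] gap 59.4 F [ 0.5 -0.1 -4.1]
shift cm (before twist) [ 0.01 -0.08  0.17] twist -0.0015
shift after twist 0.01 -0.08
[ 0.673  0.682 -0.389  2.109  0.562  0.416 -0.274]
```

```bash
python3 -m jog '[{"jaw":130,"dx":0,"dy":0,"dz":-2,"twist":0},{"jaw":130,"dx":0,"dy":0,"dz":-4,"twist":0},{"jaw":130,"dx":0,"dy":0,"dz":-5,"twist":-0.034},{"jaw":130,"dx":0,"dy":0,"dz":-5,"twist":-0.034},{"jaw":130,"dx":3.45,"dy":2,"dz":0,"twist":0},{"jaw":130,"dx":3.45,"dy":2,"dz":0,"twist":0},{"jaw":130,"dx":3.45,"dy":2,"dz":0,"twist":0},{"jaw":130,"dx":3.45,"dy":2,"dz":0,"twist":0},{"jaw":130,"dx":3.45,"dy":2,"dz":0,"twist":0},{"jaw":130,"dx":3.45,"dy":2,"dz":0,"twist":0},{"jaw":130,"dx":3.45,"dy":2,"dz":0,"twist":0},{"jaw":130,"dx":3,"dy":1.8,"dz":0,"twist":0}]'
sed -i 's/\[.431.*/[.608,.0665,.10],86.9)/' st.py; python3 st.py
```

```text
time_s: 16.98
eef_pos: [0.5918, 0.0614, 0.1711]
eef_rot: [0.729, 0.684, 0.009, 0.001]
wrist_force: [0.2, -0.9, -5.1]
finger_gap: 0.674
t 16.975 tcp [0.5918 0.0614 0.1711] head 86.34 tilt [ 0.015  0.01  -1.   ] gap 59.3 F [ 0.2 -0.9 -5.1]
shift cm (before twist) [0.54 1.48 7.14] twist -0.0097
shift after twist 0.52 1.48
[ 0.282  0.599 -0.632  1.732  0.42   0.932 -0.579]
```

```bash
python3 -m jog '[{"jaw":130,"dx":0.3,"dy":1.3,"dz":4,"twist":-0.01},{"jaw":130,"dx":0,"dy":0,"dz":4,"twist":0},{"jaw":130,"dx":0,"dy":0,"dz":0,"twist":0}]'
python3 st.py
python3 - <<'E'
from h import *
p,d,f=snap("wrist","w7"); s,pp,R,h=pose()
snap("scene","s7")
a=p[:260]; b=np.load("pics/s7.npz")["p"][190:290,230:420];b=cv2.resize(b,(640,337),interpolation=cv2.INTER_CUBIC)
cv2.imwrite("pics/v7.png",np.vstack([a,b])[...,::-1])
E
```

```text
time_s: 17.35
eef_pos: [0.6055, 0.0682, 0.0877]
eef_rot: [0.724, 0.69, 0.008, -0.0]
wrist_force: [0.2, -0.0, -5.1]
finger_gap: 0.678
t 17.35 tcp [0.6055 0.0682 0.0877] head 87.21 tilt [ 0.012  0.012 -1.   ] gap 59.7 F [ 0.2 -0.  -5.1]
shift cm (before twist) [-0.14  0.27 -1.23] twist 0.0054
shift after twist -0.14 0.27
[ 0.223  0.73  -0.57   1.734  0.506  0.813 -0.63 ]
```

View pics/v7.png

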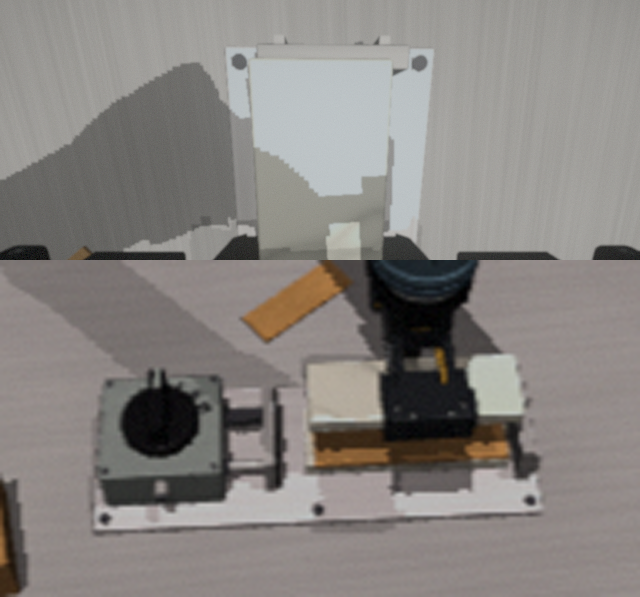

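The held board's far end is at wrist (249,58)–(392,60), parallel to the clamp; it hangs level above the brown sheet.

Run:
```python
from h import *
f=np.load("pics/w7.npz"); g=cv2.cvtColor(f["p"],cv2.COLOR_RGB2GRAY).astype(int)
P=ray(f,[(249,58),(392,60),(259,225),(384,225)],.097); print(P.round(4))
e=P[:2].mean(0); n=P[2:].mean(0); d=(e-n)[:2]; print("head",np.degrees(np.arctan2(d[1],d[0])),"centre",(e[:2]-.09*d/np.linalg.norm(d)).round(4))
print(g[225,250:268].tolist(),g[225,376:394].tolist()); print(g[50:70,320].tolist())
```

```text
[[0.5803 0.1594 0.097 ]
 [0.6385 0.1559 0.097 ]
 [0.5771 0.0874 0.097 ]
 [0.6356 0.0843 0.097 ]]
head 87.5302782519735 centre [0.6055 0.0678]
[112, 112, 114, 113, 111, 116, 111, 116, 126, 136, 143, 145, 145, 145, 146, 148, 147, 146] [140, 139, 141, 135, 136, 130, 128, 121, 120, 114, 117, 113, 123, 149, 174, 190, 193, 191]
[170, 172, 172, 174, 175, 174, 172, 167, 168, 174, 186, 191, 190, 191, 191, 189, 191, 191, 191, 191]
```

```bash
sed -i 's/\[.608.*/[.608,.0662,.0377],86.9)/' st.py
python3 -m jog '[{"jaw":130,"dx":-0.2,"dy":0.25,"dz":1.5,"twist":0.007},{"jaw":130,"dx":0,"dy":0,"dz":1.5,"twist":0},{"jaw":130,"dx":0,"dy":0,"dz":0,"twist":0}]'
python3 st.py
```

```text
time_s: 17.82
eef_pos: [0.6135, 0.0658, 0.0626]
eef_rot: [0.727, 0.686, 0.013, 0.003]
wrist_force: [0.2, 0.4, -5.0]
finger_gap: 0.68
t 17.825 tcp [0.6135 0.0658 0.0626] head 86.65 tilt [ 0.023  0.013 -1.   ] gap 59.8 F [ 0.2  0.4 -5. ]
shift cm (before twist) [-0.03 -0.61  2.47] twist -0.0044
shift after twist -0.03 -0.61
[ 0.209  0.769 -0.544  1.731  0.534  0.766 -0.653]
```

```bash
python3 -m jog '[{"jaw":130,"dx":0,"dy":-0.5,"dz":1.2,"twist":0},{"jaw":130,"dx":0,"dy":0,"dz":0.4,"twist":0},{"jaw":130,"dx":0,"dy":0,"dz":0,"twist":0}]'
python3 st.py
```

```text
time_s: 18.2
eef_pos: [0.6087, 0.0665, 0.0458]
eef_rot: [0.727, 0.686, 0.013, 0.004]
wrist_force: [-0.5, -0.1, -5.0]
finger_gap: 0.676
t 18.2 tcp [0.6087 0.0665 0.0458] head 86.65 tilt [ 0.024  0.013 -1.   ] gap 59.5 F [-0.5 -0.1 -5. ]
shift cm (before twist) [-0.04 -0.09  0.81] twist -0.0043
shift after twist -0.04 -0.09
[ 0.199  0.787 -0.53   1.747  0.552  0.732 -0.671]
```

```bash
python3 -m jog '[{"jaw":130,"dx":0,"dy":-0.07,"dz":0.3,"twist":0},{"jaw":130,"dx":0,"dy":0,"dz":0.2,"twist":0},{"jaw":130,"dx":0,"dy":0,"dz":0.1,"twist":0},{"jaw":130,"dx":0,"dy":0,"dz":0,"twist":0}]'
python3 st.py
```

```text
time_s: 18.7
eef_pos: [0.6087, 0.0668, 0.04]
eef_rot: [0.727, 0.686, 0.014, 0.004]
wrist_force: [-0.1, 0.6, -5.1]
finger_gap: 0.668
t 18.7 tcp [0.6087 0.0668 0.04  ] head 86.65 tilt [ 0.025  0.013 -1.   ] gap 58.8 F [-0.1  0.6 -5.1]
shift cm (before twist) [-0.06 -0.08  0.22] twist -0.0044
shift after twist -0.06 -0.08
[ 0.195  0.795 -0.524  1.749  0.558  0.721 -0.677]
```

```bash
python3 -m jog '[{"jaw":130,"dx":0,"dy":-0.05,"dz":0.15,"twist":0},{"jaw":130,"dx":0,"dy":0,"dz":0.1,"twist":0}]'
python3 st.py
```

```text
time_s: 18.95
eef_pos: [0.6084, 0.0669, 0.038]
eef_rot: [0.727, 0.686, 0.014, 0.004]
wrist_force: [-4.7, -2.1, 5.5]
finger_gap: 0.676
t 18.95 tcp [0.6084 0.0669 0.038 ] head 86.64 tilt [ 0.025  0.013 -1.   ] gap 59.5 F [-4.7 -2.1  5.5]
shift cm (before twist) [-0.07 -0.04  0.03] twist -0.0045
shift after twist -0.07 -0.04
[ 0.193  0.797 -0.522  1.75   0.56   0.717 -0.679]
```

```bash
python3 -m jog '[{"jaw":90,"dx":0,"dy":0,"dz":0,"twist":0},{"jaw":0,"dx":0,"dy":0,"dz":0,"twist":0},{"jaw":0,"dx":0,"dy":0,"dz":-1,"twist":0},{"jaw":0,"dx":0,"dy":0,"dz":-3,"twist":0},{"jaw":0,"dx":0,"dy":0,"dz":-5,"twist":0},{"jaw":0,"dx":-4,"dy":0,"dz":-4,"twist":0},{"jaw":0,"dx":-5,"dy":0,"dz":-3,"twist":0},{"jaw":0,"dx":-5,"dy":-2,"dz":0,"twist":0},{"jaw":0,"dx":-4,"dy":-2,"dz":0,"twist":0},{"jaw":0,"dx":0,"dy":0,"dz":0,"twist":0}]'
sed -i 's/\[.608.*/[.5998,-.1481,.20],176.9)/' st.py; python3 st.py
python3 - <<'E'
from h import *
snap("wrist","w8");snap("top","t8");snap("scene","s8")
a=np.load("pics/w8.npz")["p"];b=np.load("pics/s8.npz")["p"][195:275,240:410];b=cv2.resize(b,(640,301),interpolation=cv2.INTER_CUBIC)
cv2.imwrite("pics/v8.png",np.vstack([a[:290],b])[...,::-1])
for n,pix in(("w5",[(388,222)]),("w6",[(580,148)])):
    print(n,ray(np.load(f"pics/{n}.npz"),pix,.078).round(4))
E
```

```text
time_s: 20.2
eef_pos: [0.5583, -0.116, 0.2081]
eef_rot: [0.726, 0.687, 0.02, 0.01]
wrist_force: [-0.3, -0.0, 0.3]
finger_gap: 1.001
t 20.2 tcp [ 0.5583 -0.116   0.2081] head 86.84 tilt [ 0.042  0.013 -0.999] gap 88.1 F [-0.3 -0.   0.3]
shift cm (before twist) [-2.99  4.28  0.94] twist -1.5719
shift after twist -4.28 -2.99
[ 0.64   0.503 -0.666  1.786  0.36   0.936 -0.226]
w5 [[ 0.5989 -0.1436  0.078 ]]
w6 [[ 0.5963 -0.1468  0.078 ]]
```

View pics/v8.png

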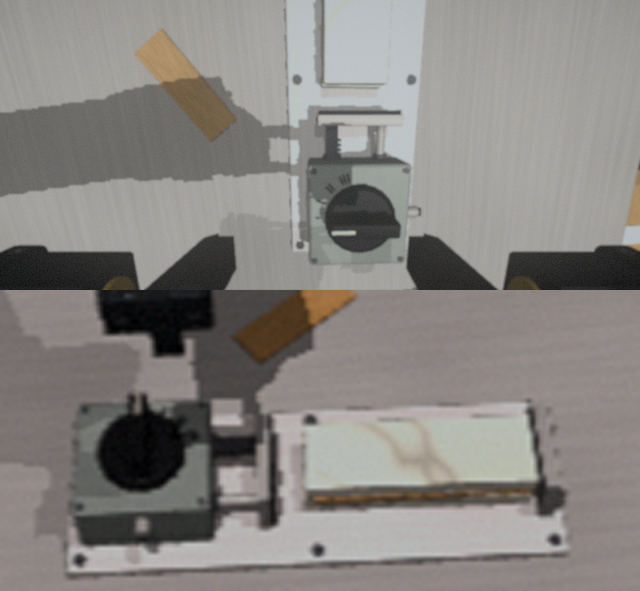

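The stack is right: the second board lies flat and square on the sheet, with a thin brown line showing (scene crop (304–538, 420–505)), and the dial is still at rest (stripe at wrist (343,233)). The lid's corner screws in the wrist view give the dial axis. Turning the tool to the bar now.

```bash
python3 - <<'E'
from h import *
f=np.load("pics/w8.npz")
P=ray(f,[(313.5,171),(404,164.5),(315.5,257.5),(400.5,259.5)],.065); print("lid",P.round(4).tolist(),P.mean(0).round(4))
q=f["p"]; g=q.max(2); m=(g<75).astype(np.uint8); m[:175]=0; m[262:]=0; m[:,:320]=0; m[:,405:]=0
c=max(cv2.findContours(m,cv2.RETR_EXTERNAL,cv2.CHAIN_APPROX_NONE)[0],key=cv2.contourArea); print(cv2.boundingRect(c)); (u,v),r=cv2.minEnclosingCircle(c); print(u,v,r)
print("disc",ray(f,[(362,218)],.078).round(4))
h=cv2.cvtColor(q,cv2.COLOR_RGB2GRAY); w=(h>150).astype(np.uint8); w[:225]=0;w[242:]=0;w[:,:325]=0;w[:,365:]=0
ys,xs=np.nonzero(w); P=ray(f,[(xs.min(),ys.mean()),(xs.max(),ys.mean()),(xs.mean(),ys.mean())],.106); print("stripe",P.round(4).tolist())
f=np.load("pics/s8.npz")
S=[(240+x/3.765,195+(y-290)/3.7625) for x,y in[(304,425),(528,416),(540,484),(306,492)]]; P=ray(f,S,.047); print("scene top board",P.round(4).tolist(),P.mean(0).round(4))
E
python3 -m jog '[{"jaw":0,"dx":-3,"dy":4.2,"dz":0,"twist":0},{"jaw":0,"dx":0,"dy":0,"dz":0,"twist":-0.18},{"jaw":0,"dx":0,"dy":0,"dz":0,"twist":-0.18},{"jaw":0,"dx":0,"dy":0,"dz":0,"twist":-0.18},{"jaw":0,"dx":0,"dy":0,"dz":0,"twist":-0.18},{"jaw":0,"dx":0,"dy":0,"dz":0,"twist":-0.18},{"jaw":0,"dx":0,"dy":0,"dz":0,"twist":-0.18},{"jaw":0,"dx":0,"dy":0,"dz":0,"twist":-0.18},{"jaw":0,"dx":0,"dy":0,"dz":0,"twist":-0.18},{"jaw":0,"dx":0,"dy":0,"dz":0,"twist":-0.13},{"jaw":0,"dx":0,"dy":0,"dz":0,"twist":0}]'
python3 st.py
```

```text
lid [[0.558, -0.1002, 0.065], [0.644, -0.0994, 0.065], [0.5545, -0.1892, 0.065], [0.6418, -0.1981, 0.065]] [ 0.5996 -0.1467  0.065 ]
(325, 185, 75, 67)
362.10894775390625 222.14776611328125 38.47154235839844
disc [[ 0.6008 -0.1455  0.078 ]]
stripe [[0.5702, -0.147, 0.106], [0.5891, -0.1484, 0.106], [0.5801, -0.1477, 0.106]]
scene top board [[0.5777, -0.0178, 0.047], [0.5879, 0.1606, 0.047], [0.6502, 0.1574, 0.047], [0.6386, -0.0225, 0.047]] [0.6136 0.0694 0.047 ]
time_s: 21.72
eef_pos: [0.6111, -0.117, 0.213]
eef_rot: [-0.012, 0.999, 0.015, 0.026]
wrist_force: [-0.2, 1.2, -0.5]
finger_gap: 0.995
t 21.725 tcp [ 0.6111 -0.117   0.213 ] head -178.63 tilt [ 0.051  0.03  -0.998] gap 87.6 F [-0.2  1.2 -0.5]
shift cm (before twist) [ 1.27 -3.12  1.15] twist 0.0781
shift after twist 1.02 -3.21
[ 0.811  0.718 -1.018  1.639  0.645  1.105  1.232]
```

```bash
sed -i 's/\[.5998.*/[.5998,-.1478,.0835],176.9)/' st.py
python3 -m jog '[{"jaw":0,"dx":1.0,"dy":-3.2,"dz":0,"twist":0.078},{"jaw":0,"dx":0,"dy":0,"dz":3,"twist":0},{"jaw":0,"dx":0,"dy":0,"dz":4,"twist":0},{"jaw":0,"dx":0,"dy":0,"dz":0,"twist":0}]' 60
python3 st.py
```

```text
time_s: 22.22
eef_pos: [0.6084, -0.1431, 0.142]
eef_rot: [0.031, 0.999, 0.017, 0.027]
wrist_force: [-0.2, 0.4, -0.4]
finger_gap: 0.999
t 22.225 tcp [ 0.6084 -0.1431  0.142 ] head 176.38 tilt [ 0.055  0.032 -0.998] gap 87.9 F [-0.2  0.4 -0.4]
shift cm (before twist) [ 1.14 -0.73  5.77] twist -0.0091
shift after twist 1.15 -0.72
[ 0.807  0.79  -0.935  1.684  0.708  0.986  1.147]
```

```bash
python3 -m jog '[{"jaw":0,"dx":1.1,"dy":-0.7,"dz":1.5,"twist":-0.009},{"jaw":0,"dx":0,"dy":0,"dz":2,"twist":0},{"jaw":0,"dx":0,"dy":0,"dz":0,"twist":0}]'
python3 st.py
```

```text
time_s: 22.6
eef_pos: [0.6001, -0.1477, 0.107]
eef_rot: [0.027, 0.999, 0.017, 0.029]
wrist_force: [0.3, -0.1, 0.4]
finger_gap: 0.996
t 22.6 tcp [ 0.6001 -0.1477  0.107 ] head 176.87 tilt [ 0.058  0.032 -0.998] gap 87.7 F [ 0.3 -0.1  0.4]
shift cm (before twist) [ 0.16 -0.1   2.34] twist -0.0006
shift after twist 0.16 -0.1
[ 0.806  0.822 -0.905  1.724  0.753  0.921  1.13 ]
```

```bash
python3 -m jog '[{"jaw":0,"dx":0.1,"dy":-0.1,"dz":1.2,"twist":0},{"jaw":0,"dx":0,"dy":0,"dz":0.8,"twist":0},{"jaw":0,"dx":0,"dy":0,"dz":0,"twist":0}]'
python3 st.py
```

```text
time_s: 22.98
eef_pos: [0.6011, -0.148, 0.0864]
eef_rot: [0.027, 0.999, 0.017, 0.03]
wrist_force: [-0.2, 0.1, -0.2]
finger_gap: 1.0
t 22.975 tcp [ 0.6011 -0.148   0.0864] head 176.85 tilt [ 0.06   0.032 -0.998] gap 88.0 F [-0.2  0.1 -0.2]
shift cm (before twist) [ 0.15 -0.    0.29] twist -0.001
shift after twist 0.15 -0.0
[ 0.792  0.848 -0.882  1.73   0.78   0.89   1.113]
```

```bash
python3 -m jog '[{"jaw":100,"dx":0.1,"dy":0,"dz":0.2,"twist":0},{"jaw":180,"dx":0,"dy":0,"dz":0,"twist":0},{"jaw":200,"dx":0,"dy":0,"dz":0,"twist":0},{"jaw":255,"dx":0,"dy":0,"dz":0,"twist":0},{"jaw":255,"dx":0,"dy":0,"dz":0,"twist":0},{"jaw":255,"dx":0,"dy":0,"dz":0,"twist":0}]' 10
python3 st.py
```

```text
time_s: 23.72
eef_pos: [0.6009, -0.1478, 0.0852]
eef_rot: [0.027, 0.999, 0.017, 0.03]
wrist_force: [-0.5, 0.6, 0.1]
finger_gap: 0.343
t 23.725 tcp [ 0.6009 -0.1478  0.0852] head 176.84 tilt [ 0.062  0.031 -0.998] gap 30.2 F [-0.5  0.6  0.1]
shift cm (before twist) [ 0.12 -0.01  0.17] twist -0.001
shift after twist 0.12 -0.01
[ 0.792  0.849 -0.881  1.732  0.782  0.886  1.11 ]
```

```bash
python3 -m jog '[{"jaw":255,"dx":0,"dy":0,"dz":0,"twist":0},{"jaw":255,"dx":0,"dy":0,"dz":0,"twist":0},{"jaw":255,"dx":0,"dy":0,"dz":0,"twist":0}]' 20
python3 st.py
python3 -m jog '[{"jaw":255,"dx":0,"dy":0,"dz":0,"twist":0},{"jaw":255,"dx":0,"dy":0,"dz":0,"twist":0}]' 60
python3 st.py
```

```text
time_s: 24.1
eef_pos: [0.6009, -0.1477, 0.0853]
eef_rot: [0.027, 0.999, 0.017, 0.03]
wrist_force: [-0.5, -0.1, -0.9]
finger_gap: 0.158
t 24.1 tcp [ 0.6009 -0.1477  0.0853] head 176.86 tilt [ 0.062  0.031 -0.998] gap 13.9 F [-0.5 -0.1 -0.9]
shift cm (before twist) [ 0.12 -0.02  0.17] twist -0.0007
shift after twist 0.12 -0.02
[ 0.792  0.848 -0.881  1.733  0.783  0.886  1.11 ]
time_s: 24.35
eef_pos: [0.6009, -0.1478, 0.0853]
eef_rot: [0.027, 0.999, 0.016, 0.03]
wrist_force: [0.5, 0.7, -0.8]
finger_gap: 0.149
t 24.35 tcp [ 0.6009 -0.1478  0.0853] head 176.88 tilt [ 0.062  0.031 -0.998] gap 13.1 F [ 0.5  0.7 -0.8]
shift cm (before twist) [ 0.12 -0.01  0.17] twist -0.0003
shift after twist 0.12 -0.01
[ 0.792  0.848 -0.881  1.733  0.783  0.886  1.111]
```

```bash
python3 -m jog '[{"jaw":255,"dx":0,"dy":0,"dz":0,"twist":0.1},{"jaw":255,"dx":0,"dy":0,"dz":0,"twist":0.12},{"jaw":255,"dx":0,"dy":0,"dz":0,"twist":0.12},{"jaw":255,"dx":0,"dy":0,"dz":0,"twist":0.12}]'
cat > tq.py <<'E'
from h import *
s,p,R,h=pose(); print("turned",np.radians((176.88-h)%360).round(3),p.round(4),"tilt",R[:,2].round(3),"F",s["wrist_force"].round(1),"T",s["torque"].round(2),"gap",round(s["finger_gap"]*88,1),s["qpos"].round(2))
E
python3 tq.py
```

```text
time_s: 24.85
eef_pos: [0.6008, -0.1482, 0.0853]
eef_rot: [0.259, 0.965, 0.022, 0.026]
wrist_force: [0.3, 1.5, -0.7]
finger_gap: 0.154
turned 0.472 [ 0.6008 -0.1482  0.0853] tilt [ 0.061  0.03  -0.998] F [ 0.3  1.5 -0.7] T [-0.7  -0.05  0.17] gap 13.6 [ 0.73  0.8  -0.78  1.74  0.69  0.84  0.7 ]
```

Turning smoothly, torque 0.17 N m and no side load. Continuing.

```bash
python3 -m jog '[{"jaw":255,"dx":0,"dy":0,"dz":0,"twist":0.12},{"jaw":255,"dx":0,"dy":0,"dz":0,"twist":0.12},{"jaw":255,"dx":0,"dy":0,"dz":0,"twist":0.12},{"jaw":255,"dx":0,"dy":0,"dz":0,"twist":0.12}]'
python3 tq.py
python3 -m jog '[{"jaw":255,"dx":0,"dy":0,"dz":0,"twist":0.12},{"jaw":255,"dx":0,"dy":0,"dz":0,"twist":0.1}]'
python3 tq.py
```

```text
time_s: 25.35
eef_pos: [0.6006, -0.1485, 0.0853]
eef_rot: [0.487, 0.873, 0.027, 0.02]
wrist_force: [2.3, 1.2, -0.9]
finger_gap: 0.153
turned 0.963 [ 0.6006 -0.1485  0.0853] tilt [ 0.061  0.027 -0.998] F [ 2.3  1.2 -0.9] T [-0.86  0.19  0.23] gap 13.5 [ 0.67  0.76 -0.68  1.74  0.6   0.79  0.28]
time_s: 25.6
eef_pos: [0.6005, -0.1484, 0.0853]
eef_rot: [0.581, 0.813, 0.028, 0.017]
wrist_force: [1.0, 0.5, -1.2]
finger_gap: 0.158
turned 1.187 [ 0.6005 -0.1484  0.0853] tilt [ 0.06   0.026 -0.998] F [ 1.   0.5 -1.2] T [-0.81  0.19  0.32] gap 13.9 [ 0.63  0.75 -0.63  1.74  0.55  0.77  0.08]
```

```bash
python3 -m jog '[{"jaw":255,"dx":0,"dy":0,"dz":0,"twist":0.08},{"jaw":255,"dx":0,"dy":0,"dz":0,"twist":0.03},{"jaw":255,"dx":0,"dy":0,"dz":0,"twist":0.02}]'
python3 tq.py
python3 - <<'E'
from h import *
snap("scene","s9");snap("top","t9");snap("wrist","w9")
for n,r,(a,b) in(("s",242,(290,400)),("t",172,(245,350))):
    A=cv2.cvtColor(np.load(f"pics/{n}8.npz")["p"],cv2.COLOR_RGB2GRAY).astype(int);B=cv2.cvtColor(np.load(f"pics/{n}9.npz")["p"],cv2.COLOR_RGB2GRAY).astype(int)
    print(n); 
    for r2 in(r,r+12): print(A[r2,a:b].tolist());print(B[r2,a:b].tolist())
E
```

```text
time_s: 25.98
eef_pos: [0.6004, -0.1483, 0.0853]
eef_rot: [0.633, 0.773, 0.029, 0.015]
wrist_force: [2.6, 1.0, -0.6]
finger_gap: 0.154
turned 1.318 [ 0.6004 -0.1483  0.0853] tilt [ 0.06   0.025 -0.998] F [ 2.6  1.  -0.6] T [-0.76  0.26  0.36] gap 13.6 [ 0.61  0.74 -0.59  1.74  0.52  0.76 -0.03]
s
[119, 117, 117, 118, 111, 75, 58, 85, 138, 154, 154, 155, 170, 178, 164, 152, 149, 125, 136, 146, 142, 86, 32, 82, 153, 180, 180, 163, 152, 151, 130, 163, 185, 186, 184, 185, 187, 183, 186, 187, 186, 187, 186, 183, 185, 185, 184, 184, 186, 184, 185, 185, 184, 186, 185, 181, 178, 174, 177, 174, 172, 167, 156, 156, 164, 170, 167, 163, 161, 166, 177, 182, 185, 184, 186, 183, 184, 184, 183, 186, 184, 183, 185, 183, 185, 183, 184, 185, 184, 185, 186, 183, 122, 56, 120, 143, 140, 144, 140, 135, 131, 135, 134, 134, 134, 135, 135, 135, 136, 137]
[5, 6, 14, 47, 91, 76, 57, 87, 156, 181, 168, 153, 157, 174, 180, 180, 181, 178, 176, 180, 180, 178, 165, 154, 152, 152, 129, 129, 138, 116, 58, 61, 156, 186, 186, 185, 185, 186, 185, 185, 185, 184, 184, 185, 187, 185, 186, 185, 187, 185, 186, 184, 185, 186,
[... 2559 characters left out ...]
, 62, 61, 61, 61, 61, 63, 62, 62, 63, 66, 67, 68, 69, 70, 70, 70, 68, 68, 66, 66, 64, 65, 64, 64, 66, 66, 66, 65, 68, 70, 71, 72, 74, 75, 79, 88, 107, 137, 159, 166, 168, 168, 165, 149, 119, 86, 67, 95, 123, 116, 83, 55, 50, 52, 50, 52, 53, 53, 52, 51, 49, 39, 37, 47]
[141, 142, 142, 142, 142, 142, 138, 121, 98, 85, 72, 56, 44, 43, 49, 59, 67, 67, 67, 69, 69, 70, 70, 68, 67, 68, 69, 69, 68, 69, 69, 69, 69, 68, 67, 63, 63, 63, 64, 66, 68, 69, 69, 69, 68, 66, 66, 67, 68, 68, 70, 70, 70, 68, 68, 70, 70, 71, 71, 69, 67, 66, 64, 65, 67, 68, 70, 72, 74, 75, 77, 77, 78, 82, 88, 90, 88, 71, 63, 99, 134, 139, 119, 83, 62, 60, 62, 62, 62, 63, 64, 63, 62, 64, 63, 64, 64, 63, 63, 64, 63, 58, 48, 43, 53]
```

Run:
```python
from h import *
f=np.load("pics/w9.npz"); g=cv2.cvtColor(f["p"],cv2.COLOR_RGB2GRAY).astype(int)
ax=np.array([.5998,-.1481])
for th in(1.2,1.3):
    a=np.radians(176.9)-th; d=np.array([np.cos(a),np.sin(a)])
    X=np.array([[*(ax+r*d),.106] for r in(0,.01,.02,.03)]+[[*(ax+.034*d),.078]])
    print(th,cv2.projectPoints(X,f["rvec"],f["tvec"],f["K"],None)[0][:,0].round(0).tolist())
m=(g>140).astype(np.uint8); n,l,st,ce=cv2.connectedComponentsWithStats(m[180:330,260:390])
for k in range(1,n):
    if st[k,4]>8: print(st[k],(ce[k]+[260,180]).round(1))
print(g[200:330:5,280:360:5])
```

```text
1.2 [[324.0, 270.0], [321.0, 250.0], [318.0, 229.0], [315.0, 207.0], [312.0, 183.0]]
1.3 [[324.0, 270.0], [323.0, 250.0], [323.0, 228.0], [322.0, 206.0], [318.0, 183.0]]
[ 89   0  29  33 505] [365.8 190.6]
[ 59  28   6  43 224] [321.8 227.8]
[ 25 144  73   6 289] [320.9 327.4]
[[ 45  45  45  44  46  38  34  36  43  35  37  44  42  48  50  51]
 [ 46  43  38  42  35  35  45  37  45  39  36  40  45  46  50  71]
 [ 43  39  37  39  34  35  39  34 154 116  44  36  41  42  44  66]
 [ 40  30  30  38  34  37  36  41 156 121  34  29  39  35  40  53]
 [ 37  40  34  28  27  33  39  39 156 119  39  45  39  41  38  55]
 [ 38  39  38  25  37  32  25  35 154 124  41  30  38  38  40  62]
 [ 27  34  37  36  33  24  40  37 152 125  30  32  29  35  38  41]
 [ 32  32  30  36  33  34  36  42 153 136  31  33  34  37  32  36]
 [ 38  35  29  32  36  28  31  31 151 128  38  32  27  27  33  35]
 [ 30  30  29  30  30  33  29  28 151 126  28  23  31  26  35  33]
 [ 32  29  30  26  34  29  30  30 140 110  28  32  29  28  32  37]
 [ 38  32  36  28  31  30  21  37  30  23  29  22  31  25  27  34]
 [ 29  33  26  26 
[... 220 characters left out ...]
  34  28  27  32  33  35  27]
 [ 31  36  23  23  26  26  29  34  33  27  27  26  27  34  21  29]
 [ 31  39  37  39  30  27  30  35  30  27  24  30  26  32  38  37]
 [ 39  40  48  40  38  37  39  43  38  39  35  38  41  39  44  41]
 [ 63  62  63  63  63  56  64  59  55  58  63  62  64  63  60  65]
 [ 67  63  63  67  64  66  68  67  68  66  67  70  66  60  65  70]
 [ 67  64  65  71  68  68  72  69  67  69  70  70  66  66  72  70]
 [ 69  73  75  75  71  71  71  75  75  75  75  76  76  76  72  78]
 [ 71  70  71  77  73  74  73  71  77  76  75  76  70  75  73  78]
 [ 70  71  72  72  73  74  71  72  72  72  72  73  72  71  69  66]
 [ 43  90 102 102 103 179 159  60  68  83 107 118 116 102 106 103]]
```

The pointer stripe is visible in the wrist image (centroid (322,228)), so I can measure the dial angle directly.

```bash
cat > dial.py <<'E'
from h import *
import sys
p,d,f=snap("wrist",sys.argv[1]); g=cv2.cvtColor(p,cv2.COLOR_RGB2GRAY).astype(float)
c=[]
for r in range(212,246):
    w=np.clip(g[r,300:345]-80,0,None); c.append(((w*np.arange(300,345)).sum()/w.sum(),r))
P=ray(f,c,.106)[:,:2]; k=np.polyfit(P[:,1],P[:,0],1); h=90-np.degrees(np.arctan(k[0]))
print("stripe heading",h.round(2),"dial angle",np.radians(176.9-h).round(3))
E
python3 dial.py w10; python3 tq.py
```

```text
stripe heading 102.76 dial angle 1.294
turned 1.317 [ 0.6004 -0.1484  0.0853] tilt [ 0.06   0.025 -0.998] F [0.9 0.5 0.2] T [-0.77  0.21  0.36] gap 13.5 [ 0.61  0.74 -0.59  1.74  0.52  0.76 -0.03]
```

Dial is at 1.29 rad, a bit beyond the notch. I ease it back slightly towards 1.24, then run last checks.

```bash
python3 -m jog '[{"jaw":255,"dx":0,"dy":0,"dz":0,"twist":-0.05},{"jaw":255,"dx":0,"dy":0,"dz":0,"twist":0},{"jaw":255,"dx":0,"dy":0,"dz":0,"twist":0},{"jaw":255,"dx":0,"dy":0,"dz":0,"twist":0}]'
python3 dial.py w11; python3 tq.py
python3 - <<'E'
from h import *
snap("scene","s11");snap("top","t11")
A=np.load("pics/scene0.npz")["p"].astype(int);B=np.load("pics/s11.npz")["p"].astype(int)
D=np.abs(A-B).max(2)
for n,(u0,v0,u1,v1) in dict(tape=(182,204,216,238),carton=(178,250,236,300),bottle=(432,190,463,234)).items(): print(n,np.median(D[v0:v1,u0:u1]),np.percentile(D[v0:v1,u0:u1],95))
f=np.load("pics/w11.npz"); 
for n in("s11",):
    f=np.load(f"pics/{n}.npz"); p=f["p"]; g=cv2.cvtColor(p,cv2.COLOR_RGB2GRAY).astype(int)
    for u in(335,350,365): print(u,p[225:258,u].tolist())
E
```

```text
time_s: 26.68
eef_pos: [0.6004, -0.1484, 0.0853]
eef_rot: [0.613, 0.789, 0.028, 0.016]
wrist_force: [1.1, 0.4, -0.7]
finger_gap: 0.158
stripe heading 104.8 dial angle 1.258
turned 1.267 [ 0.6004 -0.1483  0.0853] tilt [ 0.06   0.025 -0.998] F [1.3 0.3 0.3] T [-0.71  0.19  0.35] gap 14.1 [ 0.62  0.74 -0.61  1.74  0.53  0.77  0.02]
tape 4.0 15.0
carton 5.0 8.0
bottle 5.0 8.0
335 [[143, 135, 133], [128, 121, 120], [179, 173, 174], [185, 177, 176], [183, 178, 176], [183, 179, 171], [184, 187, 172], [184, 189, 176], [183, 187, 178], [183, 186, 177], [182, 187, 178], [184, 188, 183], [184, 188, 182], [183, 186, 183], [182, 185, 182], [183, 187, 182], [184, 188, 183], [184, 189, 183], [185, 190, 184], [182, 187, 181], [185, 188, 183], [181, 186, 182], [106, 102, 96], [88, 82, 74], [100, 85, 69], [98, 71, 43], [66, 57, 47], [88, 83, 78], [160, 151, 151], [184, 182, 181], [184, 183, 183], [183, 183, 182], [183, 183, 181]]
350 [[145, 140, 137], [181, 180, 178], [184, 174, 174], [182, 170, 170], [178, 171, 161], [182, 174, 162], [183, 183, 168], [184, 186, 173], [184, 187, 174], [184, 187, 172],
[... 224 characters left out ...]
79, 72], [93, 65, 41], [76, 64, 48], [88, 82, 76], [124, 119, 114], [182, 174, 173], [183, 176, 175], [183, 182, 180], [183, 181, 179], [182, 178, 177]]
365 [[151, 144, 141], [183, 174, 172], [182, 171, 170], [159, 150, 148], [179, 183, 175], [184, 188, 178], [183, 187, 177], [182, 187, 177], [182, 187, 176], [183, 188, 178], [183, 188, 175], [184, 188, 176], [185, 190, 178], [184, 189, 176], [181, 186, 173], [183, 188, 174], [183, 188, 174], [184, 189, 175], [184, 189, 174], [183, 188, 174], [183, 187, 177], [94, 89, 84], [82, 78, 68], [95, 76, 57], [98, 83, 66], [85, 82, 72], [91, 88, 81], [181, 171, 170], [184, 173, 173], [182, 175, 175], [185, 179, 178], [183, 178, 176], [182, 178, 177]]
```

The dial is at 1.26 rad and held steadily, the brown layer between the boards still shows along the whole stack, and the bystanders haven't moved. Handing in.

```bash
python3 -c "
from station import arm
print(arm.hand_in()); print(arm.get_state()['time_s'])"; python3 tq.py
```

```text
the job is handed in; nothing more can be done
None
the job is handed in; nothing more can be done
the job is handed in; nothing more can be done
```

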